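Reload the optical scanner and close its guard window

TASK

Get the scanner ready for a run: slide its orange guard window fully open, and put every optical cell on the bench, those that have toppled over included, into the compartment, each upright in the middle of a bay of its own with its clear faces square across the light path. When all the cells are set, slide the guard window fully shut and press the start button; leave the other things on the bench where they are.

Things in the scene. Friction and masses are not known exactly. Their poses are not given: they have to be found in the camera images.
- chamber: fixed scanner. Origin on the table under its open-topped compartment; +x from front wall (robot side) to rear housing. Inside: x -100 to 80 mm, y -165 to 165, floor 8 mm above the table; walls 8 mm thick, tops at 118 (side rails 122). Housing: x 80 to 250, 118 high. Light paths run along x at y = 95, 0, -95 mm between round ports in housing and front wall
- window (a joint): orange see-through plate 192 x 346 x 6 mm, top 128 mm above the table: the compartment's sliding roof. 0 = shut over the whole compartment, 0.18 m = fully open (slid along chamber +x, over the housing). Starts up to 50 mm ajar; about 2 N friction, stays where left
- window_handle (a point): middle of the top of the window's black handle, an upright bar 90 mm long (chamber y), 12 mm thick (chamber x), rising 36 mm from the plate to 164 mm above the table. 10 to 20 mm behind the plate's front edge (at chamber x = -86 mm when shut); moves with the window. Axes as the chamber's
- start (a joint): start button of the scanner, on top of a white control block (70 x 70 x 95 mm) on the chamber's right side; springs back. 0 = up, 0.006 m = fully down, which takes 4 N
- start_top (a point): middle of the start button's top, 117 mm above the table when up; round, 36 mm diameter, 10 mm proud of its 52 mm collar, pressed straight down. At chamber x 30, y -210 mm. Axes as the chamber's
- bay1 (a point): middle of the left (chamber +y) bay: a flat bright mark 48 x 58 mm on the floor, 8 mm above the table, centred on its light path, at chamber x = -10 mm, halfway between front wall and housing. Axes as the chamber's: x = light path. Bays are 95 mm apart; any cell may go in any bay
- bay2 (a point): middle of the middle bay: a flat bright mark 48 x 58 mm on the floor, 8 mm above the table, centred on its light path, at chamber x = -10 mm, halfway between front wall and housing. Axes as the chamber's: x = light path. Bays are 95 mm apart; any cell may go in any bay
- bay3 (a point): middle of the right (chamber -y) bay: a flat bright mark 48 x 58 mm on the floor, 8 mm above the table, centred on its light path, at chamber x = -10 mm, halfway between front wall and housing. Axes as the chamber's: x = light path. Bays are 95 mm apart; any cell may go in any bay
- cell_a: optical cell: block 40 (x) x 50 (y) x 84 mm with a white grip tab 14 (x) x 34 (y) x 16 mm on top: 100 mm (z) in all; 0.16-0.29 kg, bottom-heavy. Origin 50 mm above its underside. +-x faces (50 wide) are clear, +-y sides (40 wide) black. +z: tab end, up when upright; -z: black foot. Cells are alike; half a turn about z makes no difference. None if absent. At the start it lies toppled on a clear face.
- cell_b: Like cell_a; also lies toppled on a clear face at the start. None if absent.
- cell_c: Like cell_a, but stands upright on the table at the start. None if absent.
- amber_bottle: bystander: amber glass bottle, 42 mm diameter, 75 mm high; origin under its centre
- jar: bystander: closed glass jar, 60 mm diameter, 70 mm high; origin under its centre
- slide_box: bystander: grey slide box 80 x 100 x 35 mm; origin under its centre
- dish: bystander: clear covered dish, 92 mm diameter, 22 mm high; origin under its centre
- beaker: bystander: open glass beaker, 70 mm diameter, 75 mm high; origin under its centre
- tip_box: bystander: box of pipette tips 85 x 120 x 80 mm; origin under its centre

How it is judged:
By the outcome, as a careful person would: the job done as asked, in the order asked, and still so for the second after the job is handed in, with the robot touching nothing.
Of cell_a, cell_b, cell_c only 2 to 3 are there at a start; the rules pass over those that are not, and their reading is None.
At some moment in a run one of cell_a, cell_b, cell_c may be knocked a few centimetres aside while the robot is not near it.
Once in a run the grip may slacken for a moment while it holds something.
It also fails if it takes over 210 s, if anything falls off the work surface, if the arm or the gripper's body presses on something with over 40 N, if the wrist force passes 120 N, or if a joint passes its speed limit or range.

ROBOT

A 7-joint arm with a two-finger parallel gripper is mounted at the origin on the work surface. World frame = base frame: x ahead of the robot, y to its left, z up, the work surface at z = 0. Lengths are in mm, angles in rad, forces in N, time in s.
With the tool pointing down it reaches from about 425 to 875 mm from the base axis. Payload 8.4 kg.
Tool frame: the origin (TCP) lies on the centre line of the jaws, within the pads' length; the fingertips stand manip.tip_reach ahead of it and the grasp point (between the pads) lies 2 mm behind it (manip.tip_reach is the distance from the TCP to the fingertips, in mm); z points along the fingers, y is the line along which they close (so a half turn about z gives the same grasp; the last joint's range is limited). The gripper opens to 87 mm and grips with 3 to 60 N. Pads are 19 mm wide; open, the fingers measure 117 mm over their backs; the gripper's body (75 mm by 190 mm) begins 51 mm behind the grasp point.
Start: joints at [-1.241, 0.333, 0.04, 1.465, -0.013, 1.343, -0.059], TCP at [270.255, 591.123, 239.546] pointing down, gripper open.
Joint ranges: [-2.58, 2.58], [-0.38, 2.09], [-1.3, 1.39], [0.25, 2.4], [-1.5, 4.64], [0.08, 2.09], [-2.65, 2.65]. Speed limits (rad/s): [2.22, 2.22, 2.79, 2.79, 3.14, 3.14, 3.14].

INTERFACE

Orientations are given as a unit quaternion [x, y, z, w].
In Python, from bench import manip gives the robot as it stands.
- The arm moves only by the tool apply_moves, never from a script. Its argument "moves" is a list of rows, each an object with "offset": the shift along the world's x, y, z in mm, a list of three; "twist": the turn about the world's z in degrees; "hand": the closure, from -1 (fully open) to 1 (shut). In form: [{"offset": [tx, ty, tz], "twist": twist, "hand": hand}, ...]. A call has exactly 10 rows; each row is the pose to reach, as a shift and turn from the pose commanded when the call began; what a row does not reach only later rows make up. A row lasts 1/10 s, in which the tool goes at most 50 mm and 8.59 degrees, less where a joint would pass 70% of its speed; a pose out of reach is approached as far as the arm can. A call with a gripper value outside its range is refused whole. The fingers move at their own pace and stop on an object; the grip force is fixed at half the most. Time passes only in rows, so rows that repeat a pose let the fingers close, or fill a call up. It gives the time, the measured TCP pose, the force, the opening and the grip force at its end, in the units of the state.
- manip.sense(): the state, without advancing time (a new reading comes with each control period).
- manip.get_image(name): name is "side" or "top"; returns the picture (384x512x3 uint8, red, green, blue); there is no depth.
- manip.camera_params(name): a dict with "fx", "fy", "cx", "cy" (pixels), "D" ([k1, k2, p1, p2, k3] as OpenCV has them; the pictures are not rectified), "R" (3x3) and "t" (3): a world point X has camera coordinates R X + t. Camera axes: x right, y down, z forward; pixel columns grow to the right and rows downward; lengths in mm; the calibration is good to about 2 mm. A picture is of the moment at which its call begins. camera_params takes no time and is no camera call.
- manip.sign_off(): hands the job in; it is judged then, once.
The state is a dict: "time_s": time; "qpos": joint angles; "joint_vel": joint speeds; "joint_efforts": joint torques, N m; "tool_pos": TCP position; "tcp_rot": TCP orientation; "force": force on the tool from outside, world axes, zero at the start; "torque": the same for the moment, N m; "width": finger opening in mm; "grip_force": force on a finger pad.
Only numpy, scipy, OpenCV 4.12 (cv2) and the standard library are available. Lean on these libraries where they do the work, as an engineer would, in place of code of your own. Each camera call takes 0.05 s, during which the arm holds its last target. There are 200 camera calls.

## Working session

There is one attempt and no reset: what is moved stays moved. The work goes in short steps, Python scripts to look and compute and a tool call to move; the robot and the scene stay as the last step left them, time stands still between calls to the robot, and variables do not carry over. Pictures are saved under pics/ and viewed, at most 14 in all, crops included, and the job is handed in when it is done.

Besides the shell and the picture viewer there is one more tool, called after "Emit:" as name(argument=value, ...) on one line, values as JSON. apply_moves: Moves the arm, as the interface text tells. Its arguments: {"type":"object","properties":{"moves":{"type":"array","items":{"type":"object","properties":{"offset":{"type":"array","items":{"type":"number"}},"twist":{"type":"number"},"hand":{"type":"number"}}}}},"required":["moves"]}

```bash
mkdir -p pics; ls
cat > h.py <<'E'
import numpy as np, cv2
from bench import manip
def snap(n,f,crop=None,k=1):
    im=manip.get_image(n)[:,:,::-1]; cv2.imwrite('pics/raw_'+f,im)
    if crop: x0,y0,x1,y1=crop; im=im[y0:y1,x0:x1]
    if k!=1: im=cv2.resize(im,None,fx=k,fy=k,interpolation=cv2.INTER_CUBIC)
    cv2.imwrite('pics/'+f,im)
def cam(n):
    p=manip.camera_params(n); K=np.array([[p['fx'],0,p['cx']],[0,p['fy'],p['cy']],[0,0,1.]])
    return K,np.array(p['D'],float),np.array(p['R'],float),np.array(p['t'],float)
def px2w(n,uv,z):
    K,D,R,t=cam(n); uv=np.array(uv,float).reshape(-1,1,2)
    q=cv2.undistortPoints(uv,K,D).reshape(-1,2); d=np.c_[q,np.ones(len(q))]@R; c=-R.T@t
    z=np.broadcast_to(z,len(q)); return c+d*((z-c[2])/d[:,2])[:,None]
def w2px(n,X):
    K,D,R,t=cam(n); return cv2.projectPoints(np.array(X,float).reshape(-1,1,3),cv2.Rodrigues(R)[0],t,K,D)[0].reshape(-1,2)
E
python3 - <<'E'
from h import *
snap('top','t0.png',None,1.5);snap('side','s0.png',None,1.5)
for n in('top','side'):
    K,D,R,t=cam(n);print(n,K[0,0],-R.T@t,R.round(2).tolist())
s=manip.sense();print(s,manip.tip_reach)
E
```

```text
pics
top 346.73905611384237 [ 419.69386643  -40.44205869 1284.44505422] [[0.01, -1.0, -0.03], [-1.0, -0.01, -0.09], [0.09, 0.03, -1.0]]
side 437.0505932568094 [ 735.67820271 -816.35060908 1199.01666074] [[0.97, 0.26, -0.0], [0.2, -0.76, -0.62], [-0.16, 0.6, -0.79]]
{'time_s': 0.1, 'qpos': array([-1.24120677,  0.33385884,  0.03990619,  1.46613919, -0.01340006,
        1.34326978, -0.05852177]), 'joint_vel': array([-0.00068512, -0.00240104,  0.00085284, -0.00156256,  0.00157555,
       -0.00052187,  0.0010536 ]), 'joint_efforts': array([ 3.57353034e-03, -6.57808900e+01,  1.33977994e+00, -4.04708576e+01,
       -5.95139014e-02,  4.09609114e-02,  1.20951531e-04]), 'tool_pos': array([270.13567316, 590.80170186, 238.75797195]), 'tcp_rot': array([ 2.12789220e-01,  9.77097872e-01, -6.97644201e-04, -9.78131381e-05]), 'force': array([-0.3866355 , -0.60814731,  0.14027505]), 'torque': array([0.00104118, 0.0010125 , 0.02505928]), 'grip_force': 0.0, 'width': 86.74318189641211} 17.0
```

View pics/t0.png

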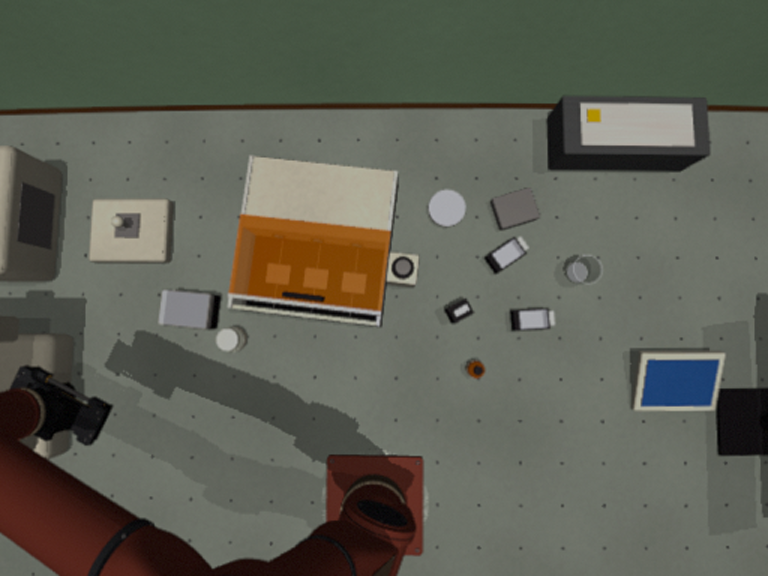

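View pics/s0.png

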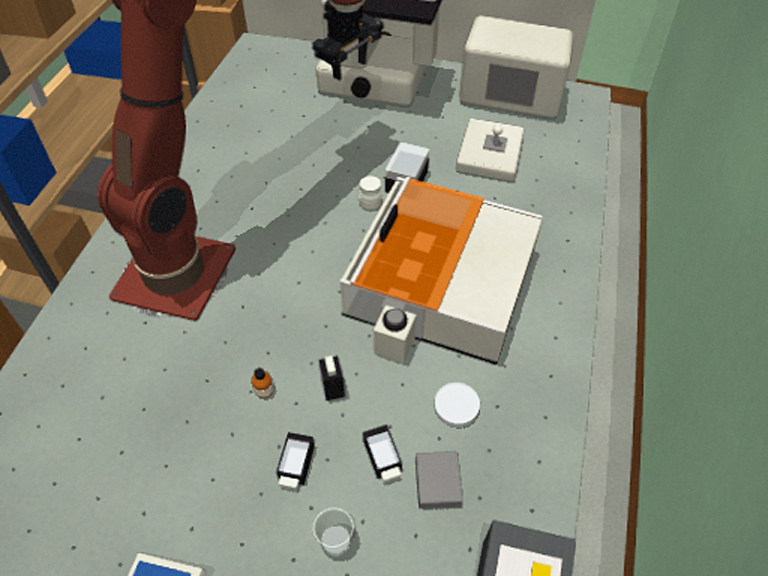

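The top view shows the scanner at about (310,240), the button at (403,267), the handle at (303,296), the upright cell at (460,310), and toppled cells at (533,319) and (507,254), all in 1.5x pixels. I'll enlarge a crop for corner positions.

Run:
```python
import cv2
im=cv2.imread('pics/raw_t0.png');cv2.imwrite('pics/t0c.png',cv2.resize(im[95:260,145:410],None,fx=3,fy=3,interpolation=cv2.INTER_CUBIC))
im=cv2.imread('pics/raw_s0.png');cv2.imwrite('pics/s0c.png',cv2.resize(im[110:340,170:370],None,fx=2.6,fy=2.6,interpolation=cv2.INTER_CUBIC))
```

```text
(no output)
```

View pics/t0c.png

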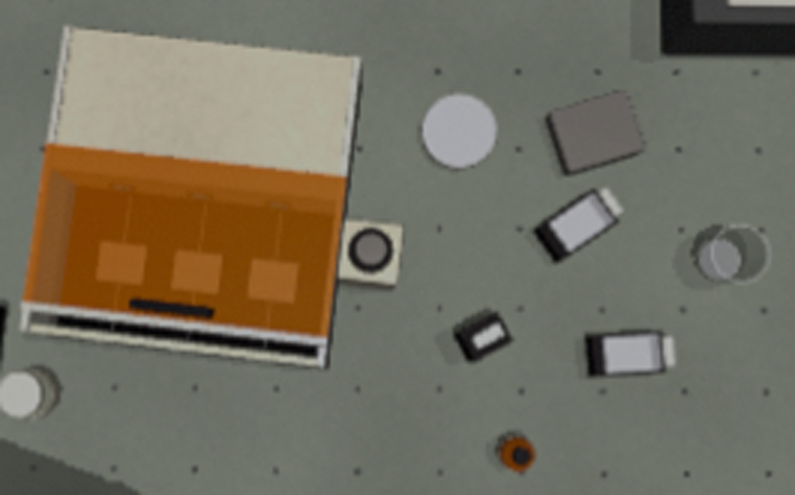

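View pics/s0c.png

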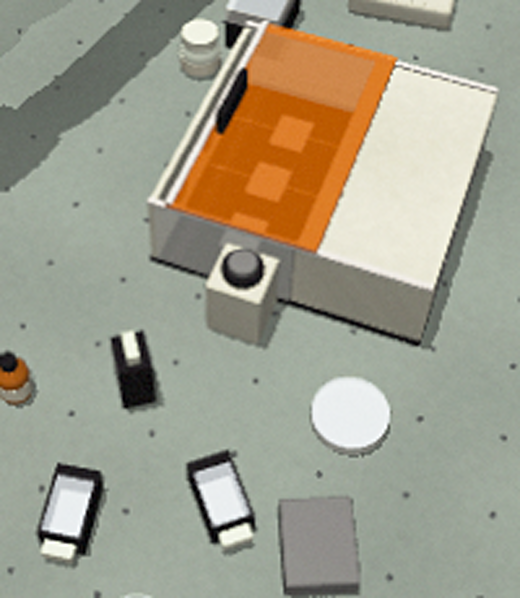

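```bash
cat > fit.py <<'E'
from h import *
from scipy.optimize import least_squares
def fit(n,pts,w0):
    uv=np.array([p[0] for p in pts],float);L=np.array([p[1] for p in pts],float)
    def T(p): c,s=np.cos(p[2]),np.sin(p[2]);return np.c_[p[0]+c*L[:,0]-s*L[:,1],p[1]+s*L[:,0]+c*L[:,1],L[:,2]]
    f=lambda p:(w2px(n,T(p))-uv).ravel()
    r=least_squares(f,w0,x_scale=[10,10,.1],loss='soft_l1');return r.x,f(r.x).reshape(-1,2).round(1).tolist()
E
python3 - <<'E'
from fit import *
c=lambda u,v:(145+u/3,95+v/3)
d=lambda u,v:(170+u/2.6,110+v/2.6)
top=[(c(122,262),(-10,95,8)),(c(197,271),(-10,0,8)),(c(274,281),(-10,-95,8)),(c(371,249),(30,-210,117)),(c(66,27),(250,173,122)),(c(360,58),(250,-173,122)),(c(324,366),(-108,-173,118)),(c(22,327),(-108,173,118))]
side=[(d(243,263),(30,-210,117)),(d(497,90),(250,173,122)),(d(432,290),(250,-173,122)),(d(152,203),(-108,-173,120)),(d(250,22),(-108,173,120)),(d(292,134),(-10,95,8)),(d(268,183),(-10,0,8))]
P=[]
for n,p in(('top',top),('side',side)):
    x,r=fit(n,p,[650,50,0.]);P.append(x);print(n,x.round(3),r)
h1=px2w('top',[c(172,308)],164)[0];h2=px2w('side',[d(240,72),d(232,110)],[164,128])
x=(P[0]+P[1])/2;R=np.array([[np.cos(x[2]),np.sin(x[2])],[-np.sin(x[2]),np.cos(x[2])]])
print('avg',x,'handle',h1,R@(h1[:2]-x[:2]),h2)
for k,q in {'up':[c(489,335)],'uptab':[c(473,342),c(505,327)]}.items(): print(k,px2w('top',q,100).round(1)[:,:2])
print('side up',px2w('side',[d(130,348)],100).round(1))
# toppled: top face z=40: foot mid, tab-end-of-body mid ; side view
print('B top',px2w('top',[c(589,354),c(663,352)],40).round(1)[:,:2],'A top',px2w('top',[c(547,239),c(606,207)],40).round(1)[:,:2])
print('B side',px2w('side',[d(81,470),d(60,543)],40).round(1)[:,:2],'A side',px2w('side',[d(209,458),d(235,532)],40).round(1)[:,:2])
E
```

```text
top [ 5.51503e+02  1.47111e+02 -1.12000e-01] [[-0.1, 0.2], [0.0, 0.2], [-0.3, -0.1], [0.1, 0.0], [-0.0, -1.0], [0.5, -0.8], [0.0, 0.3], [-0.2, 0.9]]
side [ 5.56542e+02  1.48056e+02 -1.14000e-01] [[-0.1, -0.5], [1.2, -0.2], [0.7, 0.7], [-1.8, 0.0], [-0.9, 0.0], [-0.1, -0.1], [0.3, -0.3]]
avg [ 5.54022836e+02  1.47583468e+02 -1.13037095e-01] handle [486.81419723 151.66009156 164.        ] [-67.23954924  -3.53029392] [[493.18534698 191.44270068 164.        ]
 [491.84728157 156.99986349 128.        ]]
up [[ 462.6 -199.1]]
uptab [[ 454.5 -181. ]
 [ 471.8 -217.3]]
side up [[ 466.6 -200.6  100. ]]
B top [[ 442.9 -325.8]
 [ 445.9 -413.8]] A top [[ 580.4 -277.4]
 [ 619.7 -349. ]]
B side [[ 447.1 -331.5]
 [ 453.1 -418.2]] A side [[ 580.  -280.2]
 [ 629.8 -357. ]]
```

Emit:
apply_moves(moves=[{"offset": [22, -44, 0], "twist": -7.2, "hand": -1}, {"offset": [44, -88, 0], "twist": -14.4, "hand": -1}, {"offset": [66, -131, 0], "twist": -21.6, "hand": -1}, {"offset": [87, -175, 0], "twist": -28.8, "hand": -1}, {"offset": [109, -219, 0], "twist": -36, "hand": -1}, {"offset": [131, -263, 0], "twist": -43.2, "hand": -1}, {"offset": [152, -307, 0], "twist": -50.4, "hand": -1}, {"offset": [174, -350, 0], "twist": -57.6, "hand": -1}, {"offset": [196, -394, 0], "twist": -64.8, "hand": -1}, {"offset": [217, -437, 0], "twist": -72, "hand": -1}])

```text
time_s: 1.1
tool_pos: [487.6, 152.0, 239.5]
tcp_rot: [0.748, 0.663, 0.0, -0.0]
force: [1.8, 0.4, -0.3]
width: 86.7
grip_force: 0.0
```

Emit:
apply_moves(moves=[{"offset": [0, 0, 0], "twist": 0, "hand": -1}, {"offset": [0, 0, 0], "twist": 0, "hand": -1}, {"offset": [0, 0, -15], "twist": 0, "hand": -1}, {"offset": [0, 0, -30], "twist": 0, "hand": -1}, {"offset": [0, 0, -45], "twist": 0, "hand": -1}, {"offset": [0, 0, -45], "twist": 0, "hand": -1}, {"offset": [0, 0, -45], "twist": 0, "hand": -1}, {"offset": [0, 0, -45], "twist": 0, "hand": -1}, {"offset": [0, 0, -45], "twist": 0, "hand": -1}, {"offset": [0, 0, -45], "twist": 0, "hand": -1}])

```text
time_s: 2.1
tool_pos: [487.5, 154.4, 195.1]
tcp_rot: [0.746, 0.665, 0.0, 0.0]
force: [-0.1, -0.4, 0.4]
width: 86.9
grip_force: 0.0
```

Run:
```python
from h import *
snap('top','t1.png',(140,90,310,260),3);s=manip.sense();print(s['tool_pos'],s['tcp_rot'],s['qpos'],s['time_s'])
print(w2px('top',[s['tool_pos']+[0,0,-17]]))
```

```text
[487.43860966 154.2462665  194.97835377] [7.46451835e-01 6.65439353e-01 3.53105504e-04 1.02741464e-05] [-0.823838    0.07398595  0.45493474  1.87836984 -0.03515147  1.19628006
 -0.47177338] 2.15
[[200.80275892 197.20068238]]
```

View pics/t1.png

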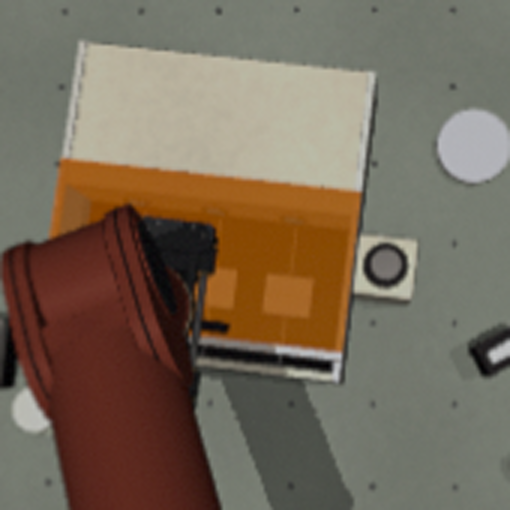

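The hand straddles the handle, whose visible end is at (215,327). I'll descend and grip.

Emit:
apply_moves(moves=[{"offset": [0, 0, -15], "twist": 0, "hand": -1}, {"offset": [0, 0, -30], "twist": 0, "hand": -1}, {"offset": [0, 0, -42], "twist": 0, "hand": -1}, {"offset": [0, 0, -42], "twist": 0, "hand": -1}, {"offset": [0, 0, -42], "twist": 0, "hand": 1}, {"offset": [0, 0, -42], "twist": 0, "hand": 1}, {"offset": [0, 0, -42], "twist": 0, "hand": 1}, {"offset": [0, 0, -42], "twist": 0, "hand": 1}, {"offset": [0, 0, -42], "twist": 0, "hand": 1}, {"offset": [0, 0, -42], "twist": 0, "hand": 1}])

```text
time_s: 3.15
tool_pos: [487.3, 154.2, 152.7]
tcp_rot: [0.746, 0.665, 0.0, -0.0]
force: [0.4, -0.8, -1.6]
width: 47.2
grip_force: 0.0
```

Emit:
apply_moves(moves=[{"offset": [0, 0, 0], "twist": 0, "hand": 1}, {"offset": [0, 0, 0], "twist": 0, "hand": 1}, {"offset": [0, 0, 0], "twist": 0, "hand": 1}, {"offset": [0, 0, 0], "twist": 0, "hand": 1}, {"offset": [0, 0, 0], "twist": 0, "hand": 1}, {"offset": [0, 0, 0], "twist": 0, "hand": 1}, {"offset": [0, 0, 0], "twist": 0, "hand": 1}, {"offset": [0, 0, 0], "twist": 0, "hand": 1}, {"offset": [0, 0, 0], "twist": 0, "hand": 1}, {"offset": [0, 0, 0], "twist": 0, "hand": 1}])

```text
time_s: 4.15
tool_pos: [487.3, 154.1, 152.5]
tcp_rot: [0.746, 0.665, 0.0, 0.0]
force: [2.4, -0.2, -0.8]
width: 11.3
grip_force: 30.0
```

Emit:
apply_moves(moves=[{"offset": [10, -1, 0], "twist": 0, "hand": 1}, {"offset": [28, -3, 0], "twist": 0, "hand": 1}, {"offset": [46, -5, 0], "twist": 0, "hand": 1}, {"offset": [64, -7, 0], "twist": 0, "hand": 1}, {"offset": [82, -9, 0], "twist": 0, "hand": 1}, {"offset": [100, -11, 0], "twist": 0, "hand": 1}, {"offset": [118, -13, 0], "twist": 0, "hand": 1}, {"offset": [136, -15, 0], "twist": 0, "hand": 1}, {"offset": [149, -17, 0], "twist": 0, "hand": 1}, {"offset": [149, -17, 0], "twist": 0, "hand": 1}])

```text
time_s: 5.15
tool_pos: [638.3, 137.3, 152.6]
tcp_rot: [0.747, 0.665, 0.001, 0.0]
force: [2.9, 1.0, 2.5]
width: 11.7
grip_force: 30.0
```

Emit:
apply_moves(moves=[{"offset": [2, 0, 0], "twist": 0, "hand": 1}, {"offset": [4, 0, 0], "twist": 0, "hand": 1}, {"offset": [6, 0, 0], "twist": 0, "hand": 1}, {"offset": [8, 0, 0], "twist": 0, "hand": 1}, {"offset": [10, -1, 0], "twist": 0, "hand": 1}, {"offset": [12, -1, 0], "twist": 0, "hand": 1}, {"offset": [14, -1, 0], "twist": 0, "hand": 1}, {"offset": [14, -1, 0], "twist": 0, "hand": 1}, {"offset": [14, -1, 0], "twist": 0, "hand": 1}, {"offset": [14, -1, 0], "twist": 0, "hand": 1}])

```text
time_s: 6.15
tool_pos: [646.8, 136.4, 152.6]
tcp_rot: [0.746, 0.666, -0.003, -0.003]
force: [-20.4, -1.4, 16.6]
width: 11.5
grip_force: 30.0
```

Emit:
apply_moves(moves=[{"offset": [-4, 0, 0], "twist": 0, "hand": 1}, {"offset": [-4, 0, 0], "twist": 0, "hand": -1}, {"offset": [-4, 0, 0], "twist": 0, "hand": -1}, {"offset": [-4, 0, 0], "twist": 0, "hand": -1}, {"offset": [-4, 0, 0], "twist": 0, "hand": -1}, {"offset": [-4, 0, 10], "twist": 0, "hand": -1}, {"offset": [-4, 0, 30], "twist": 0, "hand": -1}, {"offset": [-4, 0, 60], "twist": 0, "hand": -1}, {"offset": [-4, 0, 90], "twist": 0, "hand": -1}, {"offset": [-10, -20, 90], "twist": 0, "hand": -1}])

```text
time_s: 7.15
tool_pos: [642.3, 119.2, 247.5]
tcp_rot: [0.745, 0.667, 0.004, 0.001]
force: [-0.2, -0.5, 0.2]
width: 75.7
grip_force: 0.0
```

Run:
```python
from h import *
snap('side','s1.png',(150,100,370,340),2.4);s=manip.sense();print(s['tool_pos'],s['tcp_rot'],s['width'])
```

```text
[640.92175452 112.32872411 245.55944994] [0.74711643 0.66469007 0.00139454 0.00148613] 79.86036464147317
```

View pics/s1.png

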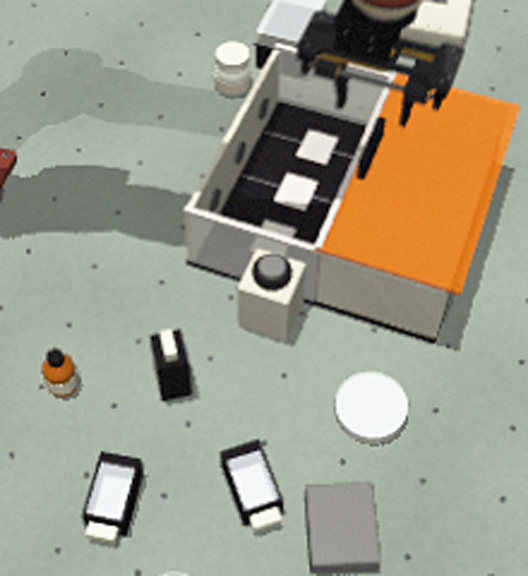

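The window is fully open: bays 1 and 2 are bright at (317,147) and (297,190), and all three cells are still in place. The upright cell goes first.

Emit:
apply_moves(moves=[{"offset": [-20, -36, 0], "twist": -6, "hand": -1}, {"offset": [-40, -72, 0], "twist": -12, "hand": -1}, {"offset": [-60, -108, 0], "twist": -18, "hand": -1}, {"offset": [-80, -144, 0], "twist": -25, "hand": -1}, {"offset": [-100, -180, 0], "twist": -32, "hand": -1}, {"offset": [-120, -216, -20], "twist": -39, "hand": -1}, {"offset": [-140, -250, -40], "twist": -46, "hand": -1}, {"offset": [-158, -284, -60], "twist": -52, "hand": -1}, {"offset": [-176, -316, -80], "twist": -58, "hand": -1}, {"offset": [-176, -316, -80], "twist": -58, "hand": -1}])

```text
time_s: 8.2
tool_pos: [459.4, -204.4, 160.2]
tcp_rot: [0.977, 0.215, -0.002, -0.001]
force: [-0.5, -0.4, 0.1]
width: 87.0
grip_force: 0.0
```

Run:
```python
from h import *
snap('side','s2.png',(190,200,350,320),4);s=manip.sense();print(s['tool_pos'],s['tcp_rot'],s['width'])
for z in(0,100):
  print(w2px('side',[[464.5,-200,z]])-[190,200])
```

```text
[ 461.57342915 -202.10980317  161.34506561] [ 9.76096513e-01  2.17333656e-01 -1.18461123e-03 -5.26009823e-04] 86.90743957745232
[[31.45534758 60.21862025]]
[[29.37552586 43.51213011]]
```

View pics/s2.png

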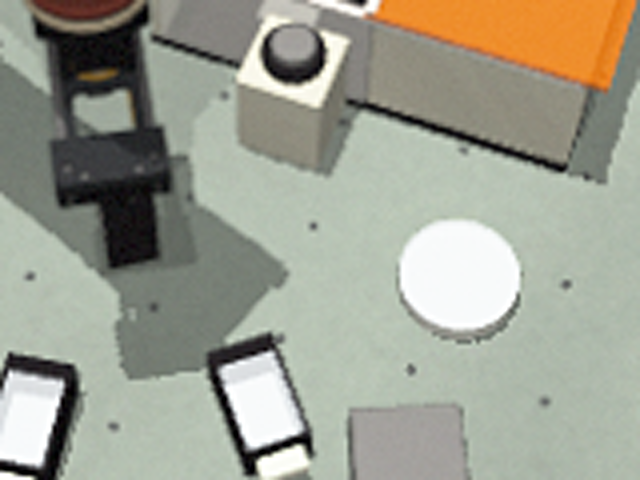

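The hand is over the cell, which it mostly hides at (130,225). I'll descend and grip.

Emit:
apply_moves(moves=[{"offset": [0, 0, 0], "twist": 0, "hand": -1}, {"offset": [0, 0, -15], "twist": 0, "hand": -1}, {"offset": [0, 0, -30], "twist": 0, "hand": -1}, {"offset": [0, 0, -45], "twist": 0, "hand": -1}, {"offset": [0, 0, -60], "twist": 0, "hand": -1}, {"offset": [0, 0, -75], "twist": 0, "hand": -1}, {"offset": [0, 0, -88], "twist": 0, "hand": -1}, {"offset": [0, 0, -88], "twist": 0, "hand": -1}, {"offset": [0, 0, -88], "twist": 0, "hand": 1}, {"offset": [0, 0, -88], "twist": 0, "hand": 1}])

```text
time_s: 9.25
tool_pos: [464.9, -199.9, 75.3]
tcp_rot: [0.975, 0.22, 0.001, 0.0]
force: [0.7, 0.0, 0.2]
width: 77.9
grip_force: 0.0
```

Emit:
apply_moves(moves=[{"offset": [0, 0, 0], "twist": 0, "hand": 1}, {"offset": [0, 0, 0], "twist": 0, "hand": 1}, {"offset": [0, 0, 0], "twist": 0, "hand": 1}, {"offset": [0, 0, 0], "twist": 0, "hand": 1}, {"offset": [0, 0, 0], "twist": 0, "hand": 1}, {"offset": [0, 0, 0], "twist": 0, "hand": 1}, {"offset": [0, 0, 0], "twist": 0, "hand": 1}, {"offset": [0, 0, 0], "twist": 0, "hand": 1}, {"offset": [0, 0, 0], "twist": 0, "hand": 1}, {"offset": [0, 0, 0], "twist": 0, "hand": 1}])

```text
time_s: 10.25
tool_pos: [464.3, -199.6, 74.6]
tcp_rot: [0.975, 0.22, 0.0, -0.0]
force: [-1.4, 3.6, 6.0]
width: 50.5
grip_force: 29.2
```

Emit:
apply_moves(moves=[{"offset": [0, 0, 8], "twist": 0, "hand": 1}, {"offset": [0, 0, 24], "twist": 0, "hand": 1}, {"offset": [0, 0, 42], "twist": 0, "hand": 1}, {"offset": [0, 0, 60], "twist": 0, "hand": 1}, {"offset": [0, 0, 80], "twist": 0, "hand": 1}, {"offset": [0, 0, 100], "twist": 0, "hand": 1}, {"offset": [0, 0, 120], "twist": 0, "hand": 1}, {"offset": [0, 0, 135], "twist": 0, "hand": 1}, {"offset": [0, 0, 140], "twist": 0, "hand": 1}, {"offset": [0, 0, 140], "twist": 0, "hand": 1}])

```text
time_s: 11.25
tool_pos: [464.4, -200.2, 214.9]
tcp_rot: [0.976, 0.22, 0.0, 0.0]
force: [0.3, -0.2, -2.6]
width: 50.4
grip_force: 3.0
```

Emit:
apply_moves(moves=[{"offset": [4, 14, 0], "twist": -2, "hand": 1}, {"offset": [11, 42, 0], "twist": -6, "hand": 1}, {"offset": [19, 72, 0], "twist": -10, "hand": 1}, {"offset": [27, 102, 0], "twist": -14, "hand": 1}, {"offset": [35, 132, 0], "twist": -18, "hand": 1}, {"offset": [43, 162, 0], "twist": -22, "hand": 1}, {"offset": [52, 192, 0], "twist": -26, "hand": 1}, {"offset": [60, 222, 0], "twist": -29, "hand": 1}, {"offset": [66, 244, 0], "twist": -31, "hand": 1}, {"offset": [68.4, 253.8, 0], "twist": -31.9, "hand": 1}])

```text
time_s: 12.25
tool_pos: [532.4, 56.2, 213.1]
tcp_rot: [0.998, -0.056, -0.001, 0.0]
force: [0.2, 0.2, -2.5]
width: 50.0
grip_force: 29.9
```

Run:
```python
from h import *
snap('side','s3.png',(190,130,330,260),4);s=manip.sense();print(s['tool_pos'],s['tcp_rot'],s['width'],s['force'],s['qpos'])
print((w2px('side',[s['tool_pos']+[0,0,k] for k in(-74,0,26)])-[190,130])*4)
```

```text
[532.49298579  56.66877885 213.26955778] [ 9.98459047e-01 -5.54869408e-02 -7.92593244e-04  3.19724560e-04] 49.59654242038221 [-0.10645961  1.46790351 -1.71066436] [-0.75376706  0.12109542  0.61682773  1.804857   -0.07360464  1.24031094
 -1.7981896 ]
[[294.80111501 178.55164983]
 [296.38986527 115.72166883]
 [296.97744708  92.34767232]]
```

View pics/s3.png

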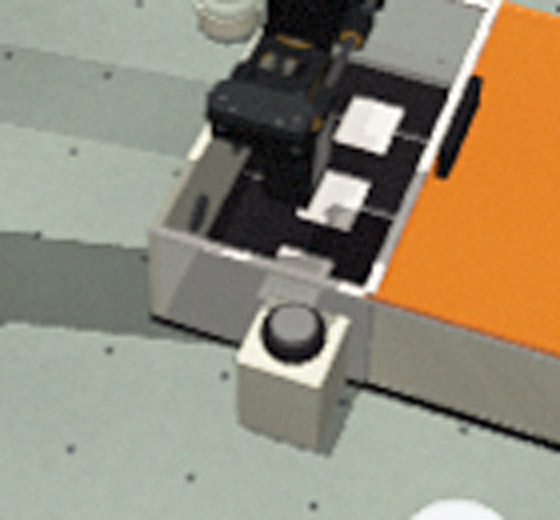

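Emit:
apply_moves(moves=[{"offset": [0, 0, 0], "twist": 0, "hand": 1}, {"offset": [0, 0, 0], "twist": 0, "hand": 1}, {"offset": [0, 0, -10], "twist": 0, "hand": 1}, {"offset": [0, 0, -28], "twist": 0, "hand": 1}, {"offset": [0, 0, -48], "twist": 0, "hand": 1}, {"offset": [0, 0, -68], "twist": 0, "hand": 1}, {"offset": [0, 0, -88], "twist": 0, "hand": 1}, {"offset": [0, 0, -106], "twist": 0, "hand": 1}, {"offset": [0, 0, -116], "twist": 0, "hand": 1}, {"offset": [0, 0, -116], "twist": 0, "hand": 1}])

```text
time_s: 13.3
tool_pos: [531.6, 53.1, 97.1]
tcp_rot: [0.998, -0.057, -0.001, 0.001]
force: [-0.3, 0.1, -2.7]
width: 49.9
grip_force: 29.9
```

Emit:
apply_moves(moves=[{"offset": [0, 0, -3], "twist": 0, "hand": 1}, {"offset": [0, 0, -6], "twist": 0, "hand": 1}, {"offset": [0, 0, -9], "twist": 0, "hand": 1}, {"offset": [0, 0, -11], "twist": 0, "hand": 1}, {"offset": [0, 0, -13], "twist": 0, "hand": 1}, {"offset": [0, 0, -15], "twist": 0, "hand": 1}, {"offset": [0, 0, -15.5], "twist": 0, "hand": 1}, {"offset": [0, 0, -16], "twist": 0, "hand": 1}, {"offset": [0, 0, -16], "twist": 0, "hand": 1}, {"offset": [0, 0, -16], "twist": 0, "hand": 1}])

```text
time_s: 14.3
tool_pos: [533.2, 53.8, 84.5]
tcp_rot: [0.998, -0.057, 0.0, -0.001]
force: [-8.1, -1.5, 20.3]
width: 49.6
grip_force: 29.9
```

Emit:
apply_moves(moves=[{"offset": [0, 0, 2], "twist": 0, "hand": 1}, {"offset": [0, 0, 2], "twist": 0, "hand": -1}, {"offset": [0, 0, 2], "twist": 0, "hand": -1}, {"offset": [0, 0, 2], "twist": 0, "hand": -1}, {"offset": [0, 0, 2], "twist": 0, "hand": -1}, {"offset": [0, 0, 2], "twist": 0, "hand": -1}, {"offset": [0, 0, 20], "twist": 0, "hand": -1}, {"offset": [0, 0, 60], "twist": 0, "hand": -1}, {"offset": [0, 0, 105], "twist": 0, "hand": -1}, {"offset": [0, 0, 145], "twist": 0, "hand": -1}])

```text
time_s: 15.3
tool_pos: [532.6, 53.7, 229.5]
tcp_rot: [0.998, -0.057, 0.0, -0.0]
force: [1.7, 0.3, -0.4]
width: 87.4
grip_force: 0.0
```

Emit:
apply_moves(moves=[{"offset": [4, -20, 0], "twist": -6, "hand": -1}, {"offset": [8, -40, 0], "twist": -12, "hand": -1}, {"offset": [12, -65, 0], "twist": -18, "hand": -1}, {"offset": [16, -90, 0], "twist": -24, "hand": -1}, {"offset": [20, -115, 0], "twist": -30, "hand": -1}, {"offset": [24, -140, 0], "twist": -36, "hand": -1}, {"offset": [26, -165, 0], "twist": -42, "hand": -1}, {"offset": [27, -190, 0], "twist": -48, "hand": -1}, {"offset": [27, -200, 0], "twist": -52.9, "hand": -1}, {"offset": [27, -200, 0], "twist": -52.9, "hand": -1}])

```text
time_s: 16.3
tool_pos: [559.3, -148.1, 227.5]
tcp_rot: [0.868, -0.497, 0.0, 0.0]
force: [0.4, 0.7, 0.4]
width: 87.2
grip_force: 0.0
```

Run:
```python
from h import *
snap('side','s4.png');snap('top','t4.png')
a=cv2.imread('pics/raw_s4.png')[100:340,180:350];b=cv2.imread('pics/raw_t4.png')[110:260,200:400]
f=lambda i,k:cv2.resize(i,None,fx=k,fy=k,interpolation=cv2.INTER_CUBIC)
a=f(a,2.4);b=f(b,1.95);o=np.zeros((max(a.shape[0],b.shape[0]),a.shape[1]+b.shape[1],3),'uint8');o[:a.shape[0],:a.shape[1]]=a;o[:b.shape[0],a.shape[1]:]=b;cv2.imwrite('pics/c4.png',o);print(o.shape,a.shape)
```

```text
(576, 798, 3) (576, 408, 3)
```

View pics/c4.png

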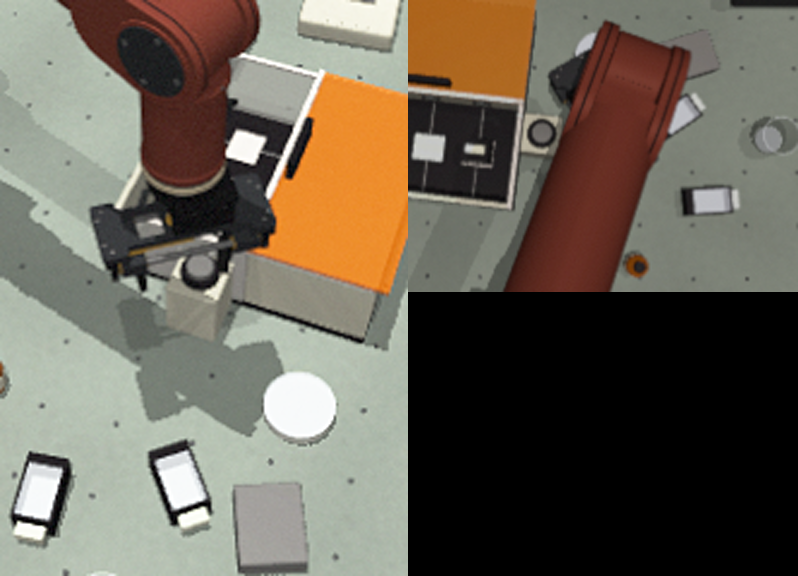

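Cell C stands in bay 3 with its tab at (475,149) in the top panel, and A and B have not moved. I need one enlarged view of the toppled cells.

Run:
```python
import cv2,numpy as np
b=cv2.imread('pics/raw_t0.png')[145:230,320:380];a=cv2.imread('pics/raw_s4.png')[280:330,180:275]
f=lambda i,k:cv2.resize(i,None,fx=k,fy=k,interpolation=cv2.INTER_CUBIC)
b=f(b,6);a=f(a,4.6);o=np.zeros((510,800,3),'uint8');o[:b.shape[0],:360]=b;o[:a.shape[0],362:362+a.shape[1]]=a;cv2.imwrite('pics/c5.png',o)
```

```text
(no output)
```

View pics/c5.png

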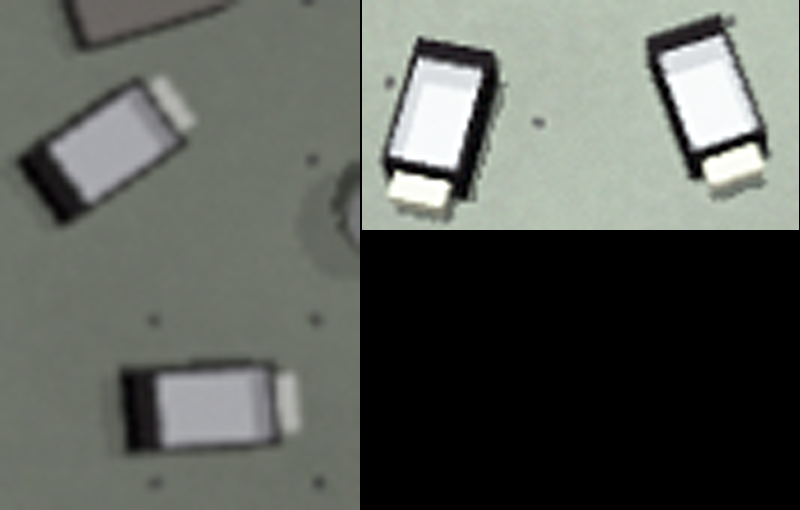

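Run:
```python
from fit import *
t=lambda u,v:(320+u/6,145+v/6)
s=lambda u,v:(180+(u-362)/4.6,280+v/4.6)
fl,fr,bl,br=(0,25,0),(0,-25,0),(84,25,40),(84,-25,40);FL,FR=(0,25,40),(0,-25,40)
A=[(t(22,157),fl),(t(65,222),fr),(t(138,82),bl),(t(185,140),br),(t(195,122),(100,-17,27))]
B=[(t(123,370),fl),(t(127,452),fr),(t(272,362),bl),(t(280,440),br),(t(297,372),(100,17,27)),(t(300,430),(100,-17,27))]
As=[(s(720,17),FL),(s(648,40),FR),(s(765,130),bl),(s(690,158),br)]
Bs=[(s(495,50),FL),(s(417,38),FR),(s(467,175),bl),(s(387,157),br)]
for k,n,p,g in(('A','top',A,[580,-278,-1.04]),('A','side',As,[580,-278,-1.04]),('B','top',B,[445,-328,-1.55]),('B','side',Bs,[445,-328,-1.55])):
    x,r=fit(n,p,g);x[0]+=2 if n=='top' else -3;c,q=np.cos(x[2]),np.sin(x[2]);print(k,n,x.round(2),np.degrees(x[2]).round(1),'d74',(x[:2]+74*np.array([c,q])).round(1),r)
print('slidebox',px2w('top',[t(82,48),t(240,2)],[0,0])[:,:2],px2w('top',[t(70,10)],35)[:,:2])
# cell C tab centre in bay3
u=(200+(475-408)/1.95,110+149/1.95);print(px2w('top',[u],108)+[2,0,0])
```

```text
A top [ 578.41 -281.2    -0.97] -55.8 d74 [ 620.  -342.4] [[-1.2, 0.4], [-0.7, 0.7], [0.5, -1.4], [0.6, 0.3], [0.3, -0.4]]
A side [ 575.17 -279.7    -0.97] -55.5 d74 [ 617.1 -340.7] [[0.1, -0.5], [-0.6, -0.2], [0.5, 0.6], [-0.1, 0.1]]
B top [ 443.98 -331.51   -1.51] -86.4 d74 [ 448.6 -405.4] [[-0.6, 0.0], [-0.2, -0.1], [0.5, -0.4], [0.3, 0.6], [-0.1, 0.1], [0.1, -0.2]]
B side [ 441.04 -327.51   -1.46] -83.8 d74 [ 449.  -401.1] [[0.1, -0.3], [0.2, -0.3], [-0.1, -0.2], [-0.2, 1.0]]
slidebox [[ 667.44480428 -309.80593375]
 [ 697.21853951 -409.03077741]] [[ 684.09475515 -295.54664958]]
[[531.46917569  52.14119557 108.        ]]
```

Emit:
apply_moves(moves=[{"offset": [8, -28, -20], "twist": 1, "hand": -0.43}, {"offset": [16, -56, -40], "twist": 2, "hand": -0.43}, {"offset": [25, -85, -60], "twist": 3, "hand": -0.43}, {"offset": [34, -114, -75], "twist": 3.7, "hand": -0.43}, {"offset": [43, -143, -90], "twist": 3.7, "hand": -0.43}, {"offset": [52, -172, -105], "twist": 3.7, "hand": -0.43}, {"offset": [58.8, -195.4, -125], "twist": 3.7, "hand": -0.43}, {"offset": [58.8, -195.4, -147], "twist": 3.7, "hand": -0.43}, {"offset": [58.8, -195.4, -147], "twist": 3.7, "hand": -0.43}, {"offset": [58.8, -195.4, -147], "twist": 3.7, "hand": -0.43}])

```text
time_s: 17.4
tool_pos: [619.0, -339.8, 80.5]
tcp_rot: [0.885, -0.466, -0.001, -0.0]
force: [0.7, 0.7, 0.4]
width: 62.2
grip_force: 0.0
```

Run:
```python
from h import *
snap('side','s6.png',(200,240,320,330),5);s=manip.sense();print(s['tool_pos'],s['tcp_rot'],s['width'],s['qpos'])
y=np.array([.826,.563,0]);p=s['tool_pos']
print((w2px('side',[p+y*31-[0,0,17],p-y*31-[0,0,17]])-[200,240])*5)
```

```text
[ 619.38824209 -340.15018359   81.46684475] [ 8.84914952e-01 -4.65752358e-01  2.95781740e-04 -4.25411776e-04] 62.28482347964242 [-0.06397129  0.66746703  0.74594313  1.50803905 -0.47833038  1.15406857
 -1.76931911]
[[344.4249509  306.33732322]
 [238.57382042 340.97852359]]
```

View pics/s6.png

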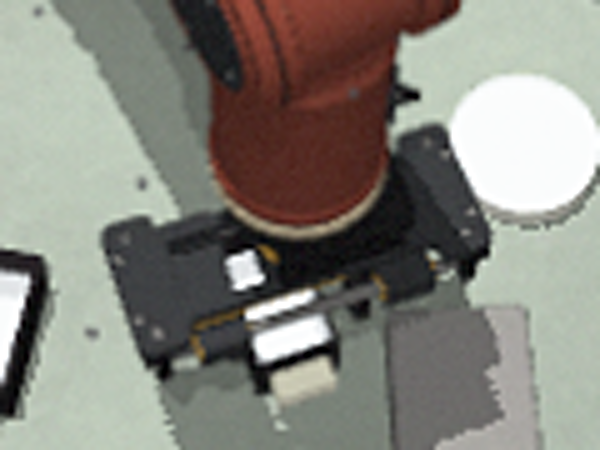

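The fingers straddle the cell; one tip is visible at (360,305) and the cell's end at about (295,365). I'll descend and grip.

Emit:
apply_moves(moves=[{"offset": [0, 0, -10], "twist": 0, "hand": -0.43}, {"offset": [0, 0, -22], "twist": 0, "hand": -0.43}, {"offset": [0, 0, -34], "twist": 0, "hand": -0.43}, {"offset": [0, 0, -46], "twist": 0, "hand": -0.43}, {"offset": [0, 0, -58], "twist": 0, "hand": -0.43}, {"offset": [0, 0, -58], "twist": 0, "hand": -0.43}, {"offset": [0, 0, -58], "twist": 0, "hand": 0}, {"offset": [0, 0, -58], "twist": 0, "hand": 0}, {"offset": [0, 0, -58], "twist": 0, "hand": 0}, {"offset": [0, 0, -58], "twist": 0, "hand": 0}])

```text
time_s: 18.45
tool_pos: [618.8, -341.8, 23.2]
tcp_rot: [0.884, -0.467, 0.001, 0.0]
force: [0.4, -0.0, 2.4]
width: 49.7
grip_force: 30.0
```

Emit:
apply_moves(moves=[{"offset": [0, 0, 5], "twist": 0, "hand": 0}, {"offset": [0, 0, 15], "twist": 0, "hand": 0}, {"offset": [0, 0, 25], "twist": 0, "hand": 0}, {"offset": [0, 0, 35], "twist": 0, "hand": 0}, {"offset": [0, 0, 45], "twist": 0, "hand": 0}, {"offset": [0, 0, 55], "twist": 0, "hand": 0}, {"offset": [0, 0, 65], "twist": 0, "hand": 0}, {"offset": [0, 0, 75], "twist": 0, "hand": 0}, {"offset": [0, 0, 80], "twist": 0, "hand": 0}, {"offset": [0, 0, 80], "twist": 0, "hand": 0}])

```text
time_s: 19.45
tool_pos: [618.8, -341.8, 103.5]
tcp_rot: [0.884, -0.467, 0.001, -0.0]
force: [0.5, -0.8, -1.7]
width: 49.8
grip_force: 30.0
```

Run:
```python
from h import *
snap('side','s7.png',(200,230,330,330),5);s=manip.sense();print(s['tool_pos'],s['torque'],s['force'],s['width'],s['grip_force'])
u=np.array([.563,-.826,0]);y=np.array([.826,.563,0]);p=s['tool_pos']
for nm,a,b in(('horiz',u,np.array([0,0,1])),('upr',np.array([0,0,1]),-u)):
  print(nm,((w2px('side',[p+a*(-74)+y*25+b*20,p-74*a-y*25+b*20,p-74*a-y*25-b*20,p+10*a-y*25+b*20,p+26*a])-[200,230])*5).round().tolist())
```

```text
[ 618.56955342 -341.49082153  102.77401723] [-0.00976112  0.08226797 -0.00942684] [ 0.75621276 -0.51938824 -2.4079754 ] 50.141992693170344 29.99977226369083
horiz [[288.0, 200.0], [202.0, 227.0], [204.0, 260.0], [252.0, 362.0], [307.0, 390.0]]
upr [[319.0, 356.0], [236.0, 383.0], [259.0, 446.0], [234.0, 321.0], [290.0, 326.0]]
```

View pics/s7.png

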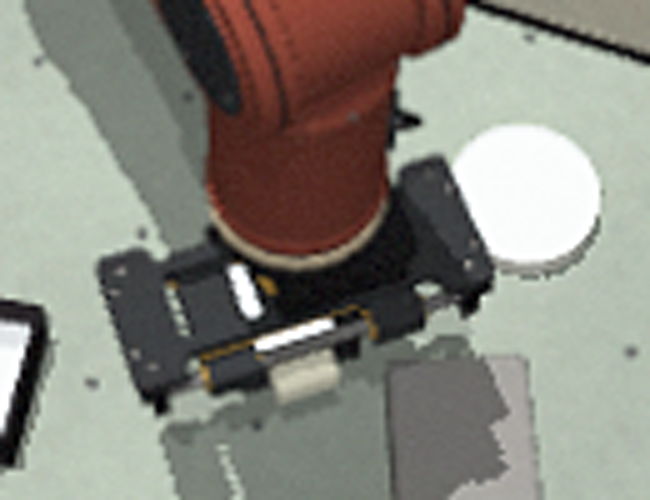

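The tab at (305,375) shows the cell is still horizontal in the grip. I'll lower it, then loosen gently so that the heavy foot swings down.

Emit:
apply_moves(moves=[{"offset": [0, 0, -10], "twist": 0, "hand": -0.05}, {"offset": [0, 0, -18], "twist": 0, "hand": -0.05}, {"offset": [0, 0, -18], "twist": 0, "hand": -0.08}, {"offset": [0, 0, -18], "twist": 0, "hand": -0.08}, {"offset": [0, 0, -18], "twist": 0, "hand": -0.1}, {"offset": [0, 0, -18], "twist": 0, "hand": -0.1}, {"offset": [0, 0, -18], "twist": 0, "hand": -0.11}, {"offset": [0, 0, -18], "twist": 0, "hand": -0.11}, {"offset": [0, 0, -18], "twist": 0, "hand": -0.12}, {"offset": [0, 0, -18], "twist": 0, "hand": -0.12}])

```text
time_s: 20.5
tool_pos: [618.5, -341.5, 84.6]
tcp_rot: [0.884, -0.467, 0.0, -0.0]
force: [-0.6, 1.1, -2.3]
width: 50.0
grip_force: 30.0
```

Run:
```python
from h import *
s=manip.sense();print(s['tool_pos'],s['torque'],s['force'],s['width'],s['grip_force'])
```

```text
[ 618.48811312 -341.45419772   84.59608461] [-0.00056015  0.09705266  0.00957846] [-0.55983105  1.11052981 -2.32488279] 49.98922615173807 29.999600686132908
```

Emit:
apply_moves(moves=[{"offset": [0, 0, 0], "twist": 0, "hand": -0.13}, {"offset": [0, 0, 0], "twist": 0, "hand": -0.13}, {"offset": [0, 0, 0], "twist": 0, "hand": -0.135}, {"offset": [0, 0, 0], "twist": 0, "hand": -0.135}, {"offset": [0, 0, 0], "twist": 0, "hand": -0.14}, {"offset": [0, 0, 0], "twist": 0, "hand": -0.14}, {"offset": [0, 0, 0], "twist": 0, "hand": -0.14}, {"offset": [0, 0, 0], "twist": 0, "hand": -0.14}, {"offset": [0, 0, 0], "twist": 0, "hand": -0.14}, {"offset": [0, 0, 0], "twist": 0, "hand": -0.14}])

```text
time_s: 21.5
tool_pos: [618.4, -341.5, 84.5]
tcp_rot: [0.884, -0.467, 0.0, -0.0]
force: [-0.6, -0.0, -2.1]
width: 49.7
grip_force: 12.9
```

Run:
```python
from h import *
s=manip.sense();print(s['tool_pos'],s['torque'],s['force'],s['width'],s['grip_force'])
```

```text
[ 618.41844944 -341.49570847   84.5334266 ] [-0.05224248  0.16059659  0.00417011] [-0.55541002 -0.00766761 -2.05029532] 49.67798571452682 12.854486881988123
```

Emit:
apply_moves(moves=[{"offset": [0, 0, 0], "twist": 0, "hand": -0.142}, {"offset": [0, 0, 0], "twist": 0, "hand": -0.142}, {"offset": [0, 0, 0], "twist": 0, "hand": -0.143}, {"offset": [0, 0, 0], "twist": 0, "hand": -0.143}, {"offset": [0, 0, 0], "twist": 0, "hand": -0.144}, {"offset": [0, 0, 0], "twist": 0, "hand": -0.144}, {"offset": [0, 0, 0], "twist": 0, "hand": -0.144}, {"offset": [0, 0, 0], "twist": 0, "hand": -0.144}, {"offset": [0, 0, 0], "twist": 0, "hand": -0.144}, {"offset": [0, 0, 0], "twist": 0, "hand": -0.144}])

```text
time_s: 22.5
tool_pos: [618.5, -341.5, 84.5]
tcp_rot: [0.884, -0.467, 0.0, -0.0]
force: [-0.5, -0.0, -1.5]
width: 49.9
grip_force: 7.2
```

Run:
```python
from h import *
s=manip.sense();print(s['tool_pos'],s['torque'],s['force'],s['width'],s['grip_force'])
```

```text
[ 618.46408909 -341.47810579   84.54682087] [-0.08124341  0.09893155 -0.03603014] [-0.46063503 -0.0157308  -1.45906835] 49.88038900135493 7.222799003357068
```

Emit:
apply_moves(moves=[{"offset": [0, 0, 0], "twist": 0, "hand": -0.145}, {"offset": [0, 0, 0], "twist": 0, "hand": -0.145}, {"offset": [0, 0, 0], "twist": 0, "hand": -0.1455}, {"offset": [0, 0, 0], "twist": 0, "hand": -0.1455}, {"offset": [0, 0, 0], "twist": 0, "hand": -0.146}, {"offset": [0, 0, 0], "twist": 0, "hand": -0.146}, {"offset": [0, 0, 0], "twist": 0, "hand": -0.146}, {"offset": [0, 0, 0], "twist": 0, "hand": -0.146}, {"offset": [0, 0, 0], "twist": 0, "hand": -0.146}, {"offset": [0, 0, 0], "twist": 0, "hand": -0.146}])

```text
time_s: 23.5
tool_pos: [618.5, -341.5, 84.7]
tcp_rot: [0.884, -0.467, 0.0, 0.0]
force: [0.5, -0.4, -0.1]
width: 50.2
grip_force: 4.3
```

```bash
cat > look.py <<'E'
from h import *
import sys
# brightness of tab: centroid of creamy pixels near the predicted tab, side view
s=manip.sense();p=s['tool_pos'];print(p.round(1),s['torque'].round(3),s['force'].round(1),s['width'].round(2),s['grip_force'].round(1))
u=np.array([float(sys.argv[1]),float(sys.argv[2]),0])
im=manip.get_image('side').astype(int);cv2.imwrite('pics/look.png',im[:,:,::-1].astype('uint8'))
for d in range(0,91,15):
    a=np.cos(np.radians(d))*u+np.array([0,0,np.sin(np.radians(d))]);b=-np.sin(np.radians(d))*u+np.array([0,0,np.cos(np.radians(d))])
    q=w2px('side',[p+18*a+7*b,p-60*a,p-70*a+20*b]).round().astype(int);print(d,q.tolist(),[im[v,w].tolist() for w,v in q])
E
python3 look.py .563 -.826
python3 - <<'E'
import cv2
im=cv2.imread('pics/look.png')[270:330,230:290];print('\n'.join(''.join(' .:-=+*#%@'[min(9,int(v)//26)] for v in r) for r in cv2.cvtColor(im,6)[8:50]))
E
```

```text
Traceback (most recent call last):
  File "look.py", line 4, in <module>
    s=manip.sense();p=s['tool_pos'];print(p.round(1),s['torque'].round(3),s['force'].round(1),s['width'].round(2),s['grip_force'].round(1))
                                                                                              ^^^^^^^^^^^^^^^^
AttributeError: 'float' object has no attribute 'round'
[ WARN:0@0.010] global loadsave.cpp:275 findDecoder imread_('pics/look.png'): can't open/read file: check file path/integrity
Traceback (most recent call last):
TypeError: 'NoneType' object is not subscriptable
```

```bash
sed -i "s/s\['width'\].round(2),s\['grip_force'\].round(1)/s['width'],s['grip_force']/" look.py; python3 look.py .563 -.826
python3 - <<'E'
import cv2
im=cv2.imread('pics/look.png')[280:330,225:295];print('\n'.join(''.join(' .:-=+*#%@'[min(9,int(v)//26)] for v in r) for r in cv2.cvtColor(im,6)))
E
```

```text
[ 618.5 -341.5   84.7] [-0.099  0.076 -0.002] [ 0.5 -0.4 -0.1] 50.15750946095243 4.328048480128928
0 [[260, 307], [251, 283], [250, 277]] [[26, 21, 23], [101, 91, 77], [82, 39, 33]]
15 [[260, 305], [251, 286], [249, 279]] [[21, 25, 24], [31, 26, 25], [92, 43, 38]]
30 [[260, 304], [252, 290], [250, 283]] [[85, 85, 78], [118, 91, 42], [141, 127, 107]]
45 [[259, 302], [253, 295], [250, 288]] [[93, 92, 89], [41, 41, 44], [22, 24, 30]]
60 [[258, 300], [254, 300], [252, 293]] [[181, 177, 164], [131, 125, 102], [37, 35, 40]]
75 [[258, 299], [256, 306], [253, 300]] [[128, 125, 110], [13, 14, 16], [97, 85, 63]]
90 [[257, 297], [258, 311], [255, 306]] [[33, 33, 31], [104, 110, 102], [59, 59, 55]]
#########*==+=+=+++===:::::.:::.:::::::.:::::.-==.       ......:::::..
##########*=+++=-----++-::::::.:::.::.::::::.=+=:   .     .....::::.--
##*+######*+=--::::..-++=:.:::::::::::::::.:++=:          ......::::-+
=-::=*###*=-:::::::. .:=+=-..::::::::::..:+++=:           .......:::::
:::::+%*=-::::::::...  .-=+*+-::.....:--++++-.           ........:::::
::::::-=-:::::::.....:. ..-=+++**++***+++=-:.   .
[... 2445 characters left out ...]
==-==+===**==++====++======+================:-===============
#######*==========*#*================================:-===============
########=======++++**=======+=+=+====================:-===============
########==++=======**========++==+===================:-===============
#######*===========*#*====+=====+=+=+=+=======+=====+:-===============
#########======+===*#*===========+===================:-===============
#########===+=======**===============================:-===========-=**
#########===========**===============================:-============***
##########==+==+====*#*==============================--==========*****
#########*=+++=======**===========+==================--======-=*******
```

Emit:
apply_moves(moves=[{"offset": [0, 0, 0], "twist": 0, "hand": -0.13}, {"offset": [0, 0, 0], "twist": 0, "hand": -0.1}, {"offset": [0, 0, 0], "twist": 0, "hand": 0}, {"offset": [0, 0, 0], "twist": 0, "hand": 0}, {"offset": [0, 0, 10], "twist": 0, "hand": 0}, {"offset": [0, 0, 20], "twist": 0, "hand": 0}, {"offset": [0, 0, 30], "twist": 0, "hand": 0}, {"offset": [0, 0, 30], "twist": 0, "hand": 0}, {"offset": [0, 0, 30], "twist": 0, "hand": 0}, {"offset": [0, 0, 30], "twist": 0, "hand": 0}])

```text
time_s: 24.55
tool_pos: [618.3, -341.2, 114.2]
tcp_rot: [0.884, -0.467, -0.0, -0.0]
force: [-1.0, -0.0, -2.1]
width: 49.4
grip_force: 30.0
```

```bash
python3 look.py .563 -.826 | head -1
python3 - <<'E'
import cv2
im=cv2.imread('pics/look.png')[230:350,200:340];cv2.imwrite('pics/s8.png',cv2.resize(im,None,fx=5,fy=5,interpolation=cv2.INTER_CUBIC))
E
```

```text
[ 618.3 -341.2  114.2] [ 0.027  0.182 -0.028] [-1.  -0.  -2.1] 49.371078813834615 29.99986789203831
```

View pics/s8.png

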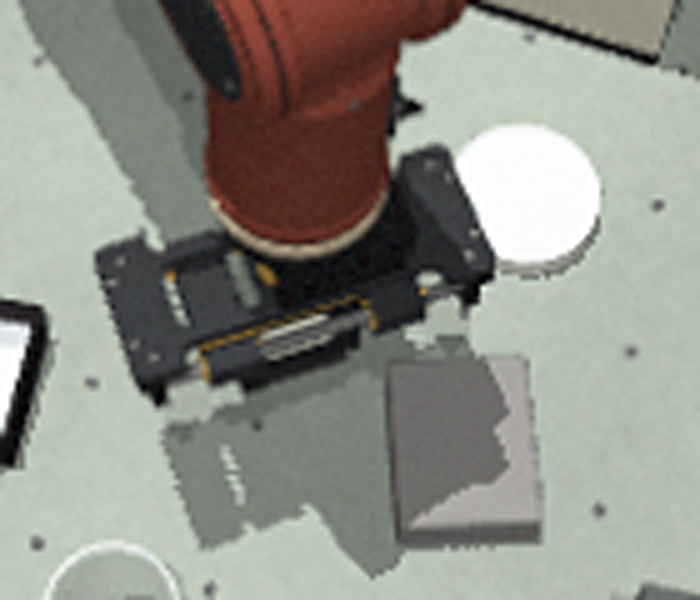

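The cell still hangs in the grip. The dark tab end at (300,370) is tilted up under the hand, but the cell is not vertical yet, so I'll loosen a little more.

Emit:
apply_moves(moves=[{"offset": [0, 0, -15], "twist": 0, "hand": -0.12}, {"offset": [0, 0, -30], "twist": 0, "hand": -0.13}, {"offset": [0, 0, -30], "twist": 0, "hand": -0.14}, {"offset": [0, 0, -30], "twist": 0, "hand": -0.144}, {"offset": [0, 0, -30], "twist": 0, "hand": -0.146}, {"offset": [0, 0, -30], "twist": 0, "hand": -0.146}, {"offset": [0, 0, -30], "twist": 0, "hand": -0.1465}, {"offset": [0, 0, -30], "twist": 0, "hand": -0.1465}, {"offset": [0, 0, -30], "twist": 0, "hand": -0.147}, {"offset": [0, 0, -30], "twist": 0, "hand": -0.147}])

```text
time_s: 25.6
tool_pos: [618.5, -341.5, 84.6]
tcp_rot: [0.884, -0.467, 0.0, -0.0]
force: [-0.2, -0.1, -1.7]
width: 50.2
grip_force: 3.0
```

```bash
cat > asc.py <<'E'
import sys; from h import *
x0,y0,x1,y1=map(int,sys.argv[2:6]);s=manip.sense();print(s['tool_pos'].round(1),s['torque'].round(3),s['force'].round(1),s['width'],s['grip_force'])
im=manip.get_image(sys.argv[1]);g=cv2.cvtColor(im,cv2.COLOR_RGB2GRAY)[y0:y1,x0:x1]
print('\n'.join('%3d '%(y0+i)+''.join(' .:-=+*#%@'[min(9,int(v)//26)] for v in r) for i,r in enumerate(g)))
E
python3 asc.py side 225 290 285 325
```

```text
[ 618.5 -341.5   84.6] [-0.019  0.137  0.007] [-0.2 -0.1 -1.7] 50.16487423314466 2.9980701824388234
290 :::::::--:::::::::::::-=-..-=-.     .              ......:*#
291 ::::::::+#-:::::::::::-==-..--.                  .........*#
292 ::::::::-=-.:::::::::.-==-:..:.               ............-=
293 ::::::::-**.:::::::::::-==-...              ................
294 :::::::::=*-::::::::::.-==-:..           ...::.............:
295 :::::::::-=-.:::::::::::-=-:...       ...::::  -:..........=
296 ::::::::::++.:::::::::::--:....   ....:-:..    :-:..........
297 ::::::::::=+-::::::::::::..........:-+*+:  ..:---..........:
298 ::::::::::-+=.::::::::::::......:-+**##*-.:-----=:.........:
299 :::::::::::++.:::::::::::...:--+*#****+-------:--:......:--=
300 :::::::::::--:::::::::....:-+*#***+=--:----::..-=:....::=+==
301 ::::::::::::::::::.....::-:=***+=-:------::.. .-=:.::-=----=
302 ::::::::::::::::....::--:..=+=-:------::.  .  :-=-==-----:--
303 :-=::::::::::....:::-:..:::::------::.   .    :-====------==
304 --=:::::::::::-::-:..::::::----:::.  .  .   ::--====:----===
305 =::::::::::::+*-..:::
[... 574 characters left out ...]
+=----===-=-===-:--===========+=========++--======
315 #####*..::==---==---=-==--:-==++=====+=+==========+=--======
316 ######*=--====-=====---======++======+=====+=======+--======
317 ######+=-===--=======-===+++=+===+==================---=====
318 ######*==-========+*===+=+======+==================+-:-=====
319 #######===--==+===**=++=============================-:-=====
320 #######====-==+===**===+=====+=======================:-=====
321 #######*======+=+=*#*======+=========================:-=====
322 #######*========+=+**======+=+++=====================:-=====
323 ########===========**==========+++=================++:-=====
324 #######*=+=========*#*===========++=================+:-=====
```

Emit:
apply_moves(moves=[{"offset": [0, 0, 0], "twist": 0, "hand": -0.1473}, {"offset": [0, 0, 0], "twist": 0, "hand": -0.1473}, {"offset": [0, 0, 0], "twist": 0, "hand": -0.1473}, {"offset": [0, 0, 0], "twist": 0, "hand": -0.1476}, {"offset": [0, 0, 0], "twist": 0, "hand": -0.1476}, {"offset": [0, 0, 0], "twist": 0, "hand": -0.1476}, {"offset": [0, 0, 0], "twist": 0, "hand": -0.1478}, {"offset": [0, 0, 0], "twist": 0, "hand": -0.1478}, {"offset": [0, 0, 0], "twist": 0, "hand": -0.1478}, {"offset": [0, 0, 0], "twist": 0, "hand": -0.1478}])

```text
time_s: 26.65
tool_pos: [618.5, -341.5, 84.5]
tcp_rot: [0.884, -0.467, 0.0, -0.0]
force: [0.5, 0.2, -1.1]
width: 49.8
grip_force: 1.8
```

```bash
python3 asc.py side 225 285 285 325;python3 look.py .563 -.826
```

```text
[ 618.5 -341.5   84.5] [0.049 0.121 0.027] [ 0.5  0.2 -1.1] 49.838962097103845 1.8497472815215588
285 ::::::-=-::::::......:.  :-=+++**++***+++=-:             ...
286 .:::::::::::........:==-. ..-==+++++++=-:..     .. .   .....
287 =::::::::... .......:-=-.   ...::::::...               .....
288 ::::::::..........:::===:...                            ....
289 :::::::::-:....:::::.-==-.:--:                        .... :
290 :::::::---:.::::::::::-=-. -=-.                     .....:*#
291 ::::::::+#-:::::::::::-==-..--.                  .........*#
292 ::::::::-=-.:::::::::.-==-:.:..              .............-=
293 ::::::::-**.:::::::::::-==-...              ................
294 :::::::::=*-::::::::::.-==-...           ....:.............:
295 :::::::::-=-::::::::::::-=-:..        ...::::  ::..........-
296 ::::::::::++.::::::::::::::....   ....::::..   :-:..........
297 ::::::::::=+-:::::::::::...........:-+*=:  ...:-:..........:
298 ::::::::::-=-::::::::::::.......:-=****=:.:-----=:.........:
299 :::::::::::++.:::::::::::....--+******=-------:-=:......:-:=
300 :::::::::::--:::::::::.
[... 1593 characters left out ...]
====
[ 618.5 -341.5   84.6] [ 0.057  0.179 -0.018] [ 1.4 -0.7 -2.2] 50.19256552600384 1.850121896713972
0 [[260, 307], [251, 283], [250, 277]] [[18, 17, 21], [102, 90, 77], [84, 44, 36]]
15 [[260, 305], [251, 286], [249, 279]] [[17, 21, 19], [31, 29, 29], [92, 43, 35]]
30 [[260, 304], [252, 290], [250, 283]] [[19, 16, 17], [119, 91, 40], [142, 132, 109]]
45 [[259, 302], [253, 295], [250, 288]] [[96, 94, 96], [42, 41, 44], [24, 24, 28]]
60 [[258, 300], [254, 300], [252, 293]] [[167, 165, 151], [167, 164, 140], [36, 37, 37]]
75 [[258, 298], [256, 306], [253, 300]] [[96, 83, 56], [22, 21, 22], [138, 128, 100]]
90 [[257, 297], [258, 311], [255, 306]] [[32, 34, 31], [128, 129, 122], [21, 14, 20]]
```

Run:
```python
from h import *
p=np.array([618.5,-341.5,84.5]);u=np.array([.563,-.826,0]);y=np.array([.826,.563,0]);k=np.array([0,0,1])
for d in(60,70,75,80,85,90,95):
    t=np.radians(d);a=np.cos(t)*u+np.sin(t)*k;b=-np.sin(t)*u+np.cos(t)*k
    print(d,w2px('side',[p-74*a-20*b-25*y,p-74*a-20*b+25*y,p-64*a-20*b-18*y]).round(1).tolist(),(p-74*a-20*b)[2].round(1))
```

```text
60 [[247.3, 309.3], [263.7, 303.9], [250.1, 308.9]] 10.4
70 [[248.8, 313.7], [265.2, 308.3], [251.5, 312.7]] 8.1
75 [[249.5, 315.8], [266.0, 310.4], [252.1, 314.6]] 7.8
80 [[250.3, 317.9], [266.8, 312.4], [252.8, 316.3]] 8.2
85 [[251.1, 319.8], [267.6, 314.3], [253.5, 318.0]] 9.0
90 [[251.8, 321.7], [268.4, 316.2], [254.2, 319.6]] 10.5
95 [[252.6, 323.5], [269.2, 317.9], [254.8, 321.1]] 12.5
```

The clear face now shows below the fingers with its foot corner near (251,318), so the tilt is about 82°. I'll lower it onto the table to square it up and let go.

Emit:
apply_moves(moves=[{"offset": [0, 0, -4], "twist": 0, "hand": -0.1478}, {"offset": [0, 0, -6], "twist": 0, "hand": -0.1478}, {"offset": [0, 0, -8], "twist": 0, "hand": -0.1478}, {"offset": [0, 0, -9], "twist": 0, "hand": -0.1478}, {"offset": [0, 0, -10], "twist": 0, "hand": -0.1478}, {"offset": [0, 0, -10.5], "twist": 0, "hand": -0.1478}, {"offset": [0, 0, -10.5], "twist": 0, "hand": -0.1478}, {"offset": [0, 0, -10.5], "twist": 0, "hand": -0.1478}, {"offset": [0, 0, -10.5], "twist": 0, "hand": -0.16}, {"offset": [0, 0, -10.5], "twist": 0, "hand": -0.2}])

```text
time_s: 27.75
tool_pos: [618.3, -341.5, 73.8]
tcp_rot: [0.884, -0.467, -0.0, 0.0]
force: [0.7, -0.0, -0.2]
width: 51.2
grip_force: 0.0
```

Emit:
apply_moves(moves=[{"offset": [0, 0, 0], "twist": 0, "hand": -0.4}, {"offset": [0, 0, 0], "twist": 0, "hand": -0.43}, {"offset": [0, 0, 0], "twist": 0, "hand": -0.43}, {"offset": [0, 0, 0], "twist": 0, "hand": -0.43}, {"offset": [0, 0, 15], "twist": 0, "hand": -0.43}, {"offset": [0, 0, 40], "twist": 0, "hand": -0.6}, {"offset": [0, 0, 70], "twist": 0, "hand": -1}, {"offset": [0, 0, 100], "twist": 0, "hand": -1}, {"offset": [-20, 40, 110], "twist": 0, "hand": -1}, {"offset": [-40, 85, 110], "twist": 0, "hand": -1}])

```text
time_s: 28.75
tool_pos: [578.3, -258.7, 187.1]
tcp_rot: [0.883, -0.469, 0.002, 0.0]
force: [1.4, 0.5, 1.0]
width: 86.3
grip_force: 0.0
```

```bash
python3 asc.py side 225 275 290 325
```

```text
[ 578.3 -258.7  187.1] [ 0.199  0.084 -0.04 ] [1.4 0.5 1. ] 86.25878552270545 0.0
275 ##*+*******+=---===========================+======++*++++==+=====
276 ##+-+*******+=----==============================+===++++=========
277 ##*-+********+=-=--=================================+======+==+==
278 ###***********+=-=-=======================================+======
279 ####***********==-========+=======+==============================
280 ####************+-========================+==============+=======
281 ####*************================================================
282 ######************+===============+==============================
283 ######********###*+==============+=-=============================
284 ######***########**+==============-:=====+===================+===
285 ########*####******+==============--=============================
286 ##########*********++============================================
287 ########******+++++++============================================
288 #######****+++++++============+==================================
289 #####****+++=========+++==========
[... 1781 characters left out ...]

315 ########################*: :=+++==-:. .:-=====++==++-+***********
316 ########################*- :==--:...:-======+*++++++-=***********
317 #########################+ :-:. .:-======***##**++**=-***********
318 #########################+:  .:-=====*+**#####*****#+-***********
319 ##########################+:-======**##########****#+-+**********
320 ###########################+====*###############**##*-+**********
321 ####################################################*-+**********
322 ####################################################*:+**********
323 #####################################################-+**********
324 #####################################################-+**********
```

```bash
cat > tab.py <<'E'
import sys; from h import *
# tab top of an upright cell: tab.py cam x0 y0 x1 y1 thr z
n=sys.argv[1];x0,y0,x1,y1,thr,z=map(int,sys.argv[2:8])
im=manip.get_image(n);cv2.imwrite('pics/tab_%s.png'%n,im[:,:,::-1]);g=cv2.resize(cv2.cvtColor(im,cv2.COLOR_RGB2GRAY)[y0:y1,x0:x1],None,fx=4,fy=4,interpolation=cv2.INTER_CUBIC)
N,l,st,_=cv2.connectedComponentsWithStats((g>thr).astype('uint8'))
for i in np.argsort(-st[1:,4])[:3]+1:
    v,u=np.nonzero(l==i);W=px2w(n,np.c_[x0+(u+.5)/4-.5,y0+(v+.5)/4-.5],z)[:,:2].astype('float32')
    r=cv2.minAreaRect(W);b=cv2.boxPoints(r);e=b[1]-b[0] if r[1][0]<r[1][1] and np.linalg.norm(b[1]-b[0])>np.linalg.norm(b[2]-b[1]) or np.linalg.norm(b[1]-b[0])>np.linalg.norm(b[2]-b[1]) else b[2]-b[1]
    print('centre',np.round(r[0],1),'mean',W.mean(0).round(1),'size',np.round(r[1],1),'long axis deg',np.degrees(np.arctan2(e[1],e[0])).round(1))
E
python3 tab.py side 240 285 275 305 215 100;python3 tab.py top 320 145 375 190 170 100
```

```text
centre [ 613.4 -332.6] mean [ 613.2 -332.7] size [34.3 14.2] long axis deg 34.3
centre [ 590.9 -327.2] mean [ 590.9 -327.2] size [0.7 0. ] long axis deg -164.9
```

Emit:
apply_moves(moves=[{"offset": [10, -25, 0], "twist": 0, "hand": -0.6}, {"offset": [20, -50, 0], "twist": 0, "hand": -0.6}, {"offset": [32.7, -76.5, 0], "twist": 0, "hand": -0.6}, {"offset": [32.7, -76.5, 0], "twist": 0, "hand": -0.6}, {"offset": [32.7, -76.5, -15], "twist": 0, "hand": -0.6}, {"offset": [32.7, -76.5, -40], "twist": 0, "hand": -0.6}, {"offset": [32.7, -76.5, -65], "twist": 0, "hand": -0.6}, {"offset": [32.7, -76.5, -90], "twist": 0, "hand": -0.6}, {"offset": [32.7, -76.5, -110], "twist": 0, "hand": -0.6}, {"offset": [32.7, -76.5, -110], "twist": 0, "hand": -0.6}])

```text
time_s: 29.9
tool_pos: [609.4, -330.9, 70.4]
tcp_rot: [0.884, -0.467, -0.003, -0.0]
force: [-0.7, -0.5, -0.2]
width: 69.5
grip_force: 0.0
```

Emit:
apply_moves(moves=[{"offset": [0, 0, 0], "twist": 0, "hand": 0}, {"offset": [0, 0, 0], "twist": 0, "hand": 0}, {"offset": [0, 0, 0], "twist": 0, "hand": 0}, {"offset": [0, 0, 0], "twist": 0, "hand": 0}, {"offset": [0, 0, 0], "twist": 0, "hand": 0}, {"offset": [0, 0, 10], "twist": 0, "hand": 0}, {"offset": [0, 0, 30], "twist": 0, "hand": 0}, {"offset": [0, 0, 60], "twist": 0, "hand": 0}, {"offset": [0, 0, 100], "twist": 0, "hand": 0}, {"offset": [0, 0, 140], "twist": 0, "hand": 0}])

```text
time_s: 30.9
tool_pos: [610.5, -332.8, 215.5]
tcp_rot: [0.884, -0.467, -0.001, 0.0]
force: [0.3, -0.3, -1.6]
width: 49.4
grip_force: 29.9
```

Emit:
apply_moves(moves=[{"offset": [-3, 14, 4], "twist": 3, "hand": 0}, {"offset": [-7, 42, 8], "twist": 7, "hand": 0}, {"offset": [-12, 74, 10], "twist": 12, "hand": 0}, {"offset": [-17, 108, 10], "twist": 17, "hand": 0}, {"offset": [-22, 142, 10], "twist": 22, "hand": 0}, {"offset": [-27, 176, 10], "twist": 27, "hand": 0}, {"offset": [-32, 210, 10], "twist": 32, "hand": 0}, {"offset": [-37, 244, 10], "twist": 37, "hand": 0}, {"offset": [-42, 278, 10], "twist": 42, "hand": 0}, {"offset": [-47, 312, 10], "twist": 46, "hand": 0}])

```text
time_s: 31.9
tool_pos: [563.1, -19.4, 223.7]
tcp_rot: [0.997, -0.082, -0.0, -0.0]
force: [1.1, 0.7, -2.4]
width: 49.9
grip_force: 29.9
```

Emit:
apply_moves(moves=[{"offset": [-5, 34, 0], "twist": 1, "hand": 0}, {"offset": [-10, 68, 0], "twist": 2, "hand": 0}, {"offset": [-14, 102, 0], "twist": 3.2, "hand": 0}, {"offset": [-17, 134, 0], "twist": 3.2, "hand": 0}, {"offset": [-19, 156, 0], "twist": 3.2, "hand": 0}, {"offset": [-20.7, 169.3, 0], "twist": 3.2, "hand": 0}, {"offset": [-20.7, 169.3, 0], "twist": 3.2, "hand": 0}, {"offset": [-20.7, 169.3, 0], "twist": 3.2, "hand": 0}, {"offset": [-20.7, 169.3, -10], "twist": 3.2, "hand": 0}, {"offset": [-20.7, 169.3, -25], "twist": 3.2, "hand": 0}])

```text
time_s: 32.9
tool_pos: [544.1, 147.0, 198.8]
tcp_rot: [0.998, -0.057, 0.001, -0.0]
force: [-0.3, -0.7, -1.1]
width: 49.7
grip_force: 29.9
```

Emit:
apply_moves(moves=[{"offset": [0, 0, -20], "twist": 0, "hand": 0}, {"offset": [0, 0, -40], "twist": 0, "hand": 0}, {"offset": [0, 0, -60], "twist": 0, "hand": 0}, {"offset": [0, 0, -80], "twist": 0, "hand": 0}, {"offset": [0, 0, -98], "twist": 0, "hand": 0}, {"offset": [0, 0, -107], "twist": 0, "hand": 0}, {"offset": [0, 0, -111], "twist": 0, "hand": 0}, {"offset": [0, 0, -114], "twist": 0, "hand": 0}, {"offset": [0, 0, -116], "twist": 0, "hand": 0}, {"offset": [0, 0, -116], "twist": 0, "hand": 0}])

```text
time_s: 33.9
tool_pos: [543.8, 148.4, 83.4]
tcp_rot: [0.998, -0.056, 0.0, -0.0]
force: [-1.0, 0.0, -1.0]
width: 49.7
grip_force: 29.9
```

Emit:
apply_moves(moves=[{"offset": [0, 0, -1], "twist": 0, "hand": 0}, {"offset": [0, 0, -1.3], "twist": 0, "hand": 0}, {"offset": [0, 0, -1.3], "twist": 0, "hand": -0.4}, {"offset": [0, 0, -1.3], "twist": 0, "hand": -0.8}, {"offset": [0, 0, -1.3], "twist": 0, "hand": -0.8}, {"offset": [0, 0, 0], "twist": 0, "hand": -0.8}, {"offset": [0, 0, 20], "twist": 0, "hand": -0.8}, {"offset": [0, 0, 60], "twist": 0, "hand": -0.8}, {"offset": [0, 0, 105], "twist": 0, "hand": -0.8}, {"offset": [0, 0, 145], "twist": 0, "hand": -0.8}])

```text
time_s: 34.9
tool_pos: [543.4, 148.1, 230.1]
tcp_rot: [0.998, -0.057, 0.0, -0.0]
force: [0.8, 0.9, -0.4]
width: 78.4
grip_force: 0.0
```

Emit:
apply_moves(moves=[{"offset": [-6, -38, 0], "twist": -7.8, "hand": -0.8}, {"offset": [-13, -78, 0], "twist": -15.7, "hand": -0.8}, {"offset": [-20, -118, 0], "twist": -23.6, "hand": -0.8}, {"offset": [-27, -158, 0], "twist": -31.5, "hand": -0.8}, {"offset": [-34, -198, 0], "twist": -39.3, "hand": -0.8}, {"offset": [-41, -238, 0], "twist": -47.1, "hand": -0.8}, {"offset": [-48, -278, 0], "twist": -55, "hand": -0.8}, {"offset": [-55, -318, 0], "twist": -63, "hand": -0.8}, {"offset": [-62, -350, 0], "twist": -71, "hand": -0.8}, {"offset": [-62, -350, 0], "twist": -78.6, "hand": -0.8}])

```text
time_s: 35.9
tool_pos: [478.6, -209.3, 228.6]
tcp_rot: [0.731, -0.682, 0.001, 0.0]
force: [-0.8, -0.3, 0.3]
width: 78.4
grip_force: 0.0
```

```bash
python3 asc.py side 178 280 220 330; python3 tab.py side 180 280 215 325 190 40
python3 - <<'E'
from h import *
s=lambda u,v:(180+(u-362)/4.6,280+v/4.6)
b=cv2.imread('pics/raw_s4.png');g=cv2.cvtColor(b,6)[280:325,180:215]; h=cv2.cvtColor(manip.get_image('side'),cv2.COLOR_RGB2GRAY)[280:325,180:215]
print('diff',np.abs(g.astype(int)-h).mean(), cv2.phaseCorrelate(g.astype('float32'),h.astype('float32')))
E
python3 tab.py top 215 155 260 200 190 108
```

```text
[ 478.6 -209.3  228.6] [-0.078  0.354 -0.89 ] [-0.8 -0.3  0.3] 78.42048808716184 0.0
280 ##########################################
281 ##########################################
282 ##########################################
283 ##########################################
284 ##########################################
285 ##########################################
286 ##########################################
287 ##########################################
288 ##############:=++########################
289 #############+ ....::=*###################
290 #############:...........:=+*#############
291 #############:................-###########
292 ############+.+--:............:+##########
293 ############-.@##*+==-:........=*#########
294 ############:=@%%%%@@#*++=--...=*#########
295 ###########*.#%%%%%%%%%%@@##.. -*#########
296 #######**##+:%%%%%%%%%%%%%%%:  -##########
297 #######==*#-=%%%%%%%%%%%%%%*.  :#*########
298 ######*==**:*%%@@@@%@%%%%%%*   :=+########
299 #######**#+:#%%@@@@@@@@@@@@:   -+#########
300 ##########-+%%%@@@@@@@@@@@@   .=+#########
301 #########*:*%%@@@@@@@@@@
[... 1194 characters left out ...]
327 *#####*######*+++++=-+####################
328 #################***+#####################
329 **########################################
centre [ 445.7 -374.7] mean [ 445.7 -375.2] size [41.9 65.6] long axis deg -86.4
centre [ 434.3 -325.7] mean [ 432.1 -321.6] size [80.  47.6] long axis deg 30.9
centre [ 450.4 -424.8] mean [ 451.3 -424.9] size [37.4 17.6] long axis deg 3.3
diff 3.1206349206349207 ((0.014497062905441283, 0.49493889342902264), 1.004851668410831)
centre [547.3 -19.8] mean [545.4 -19.6] size [  5.2 124.5] long axis deg -6.2
centre [621.4  30.2] mean [621.7  30.2] size [116.2   4.8] long axis deg 83.8
centre [526.2 115. ] mean [527.2 115.9] size [30.1  9.5] long axis deg 1.1
```

Emit:
apply_moves(moves=[{"offset": [-5, -25, -15], "twist": -1.3, "hand": -0.7}, {"offset": [-10, -55, -35], "twist": -1.3, "hand": -0.7}, {"offset": [-16, -90, -55], "twist": -1.3, "hand": -0.7}, {"offset": [-22, -125, -80], "twist": -1.3, "hand": -0.7}, {"offset": [-28, -160, -105], "twist": -1.3, "hand": -0.7}, {"offset": [-32, -185, -130], "twist": -1.3, "hand": -0.7}, {"offset": [-34.5, -201.8, -147], "twist": -1.3, "hand": -0.7}, {"offset": [-34.5, -201.8, -147], "twist": -1.3, "hand": -0.7}, {"offset": [-34.5, -201.8, -147], "twist": -1.3, "hand": -0.7}, {"offset": [-34.5, -201.8, -147], "twist": -1.3, "hand": -0.7}])

```text
time_s: 37.1
tool_pos: [448.4, -402.1, 81.7]
tcp_rot: [0.73, -0.684, 0.0, -0.001]
force: [0.1, 0.4, -0.2]
width: 74.0
grip_force: 0.0
```

Emit:
apply_moves(moves=[{"offset": [0, 0, -10], "twist": 0, "hand": -0.7}, {"offset": [0, 0, -25], "twist": 0, "hand": -0.7}, {"offset": [0, 0, -40], "twist": 0, "hand": -0.7}, {"offset": [0, 0, -52], "twist": 0, "hand": -0.7}, {"offset": [0, 0, -60], "twist": 0, "hand": -0.7}, {"offset": [0, 0, -60], "twist": 0, "hand": -0.7}, {"offset": [0, 0, -60], "twist": 0, "hand": 0}, {"offset": [0, 0, -60], "twist": 0, "hand": 0}, {"offset": [0, 0, -60], "twist": 0, "hand": 0}, {"offset": [0, 0, -60], "twist": 0, "hand": 0}])

```text
time_s: 38.1
tool_pos: [447.2, -403.6, 21.5]
tcp_rot: [0.729, -0.684, 0.0, -0.0]
force: [0.4, 0.2, 0.9]
width: 49.9
grip_force: 3.7
```

Emit:
apply_moves(moves=[{"offset": [0, 0, 0], "twist": 0, "hand": 0}, {"offset": [0, 0, 0], "twist": 0, "hand": 0}, {"offset": [0, 0, 5], "twist": 0, "hand": 0}, {"offset": [0, 0, 15], "twist": 0, "hand": 0}, {"offset": [0, 0, 28], "twist": 0, "hand": 0}, {"offset": [0, 0, 41], "twist": 0, "hand": 0}, {"offset": [0, 0, 54], "twist": 0, "hand": 0}, {"offset": [0, 0, 62], "twist": 0, "hand": 0}, {"offset": [0, 0, 64], "twist": 0, "hand": -0.1}, {"offset": [0, 0, 64], "twist": 0, "hand": -0.13}])

```text
time_s: 39.1
tool_pos: [447.2, -403.4, 85.3]
tcp_rot: [0.729, -0.684, 0.0, -0.0]
force: [-0.7, 0.4, -1.2]
width: 49.8
grip_force: 27.4
```

Emit:
apply_moves(moves=[{"offset": [0, 0, 0], "twist": 0, "hand": -0.14}, {"offset": [0, 0, 0], "twist": 0, "hand": -0.144}, {"offset": [0, 0, 0], "twist": 0, "hand": -0.145}, {"offset": [0, 0, 0], "twist": 0, "hand": -0.146}, {"offset": [0, 0, 0], "twist": 0, "hand": -0.1465}, {"offset": [0, 0, 0], "twist": 0, "hand": -0.147}, {"offset": [0, 0, 0], "twist": 0, "hand": -0.1473}, {"offset": [0, 0, 0], "twist": 0, "hand": -0.1476}, {"offset": [0, 0, 0], "twist": 0, "hand": -0.1478}, {"offset": [0, 0, 0], "twist": 0, "hand": -0.1478}])

```text
time_s: 40.1
tool_pos: [447.0, -403.5, 85.1]
tcp_rot: [0.729, -0.684, 0.0, -0.0]
force: [-0.4, 0.2, -1.5]
width: 50.2
grip_force: 1.8
```

```bash
cat > up.py <<'E'
from h import *
import sys
ux,uy=float(sys.argv[1]),float(sys.argv[2]);p=manip.sense()['tool_pos'];u=np.array([ux,uy,0]);y=np.array([-uy,ux,0]);k=np.array([0,0,1])
for d in(0,30,50,60,70,80,85,90):
    t=np.radians(d);a=np.cos(t)*u+np.sin(t)*k;b=-np.sin(t)*u+np.cos(t)*k
    print(d,w2px('side',[p-74*a-20*b-25*y,p-74*a-20*b+25*y,p+26*a]).round(1).tolist(),(p-74*a-20*b)[2].round(1))
E
python3 asc.py side 180 290 235 335; python3 up.py .063 -.998
```

```text
[ 447.  -403.5   85.1] [0.055 0.166 0.003] [-0.4  0.2 -1.5] 50.161558906037065 1.8394340202212334
290 ------=*+==:               .............::::::=########
291 +++*++==-:                  ............::::::+########
292 =====-:.             .     .............:::-:-*########
293 ....                       .............::--:=#########
294          .                ...............::::=#########
295                  .        ...............:::-+**#######
296  .     .     .            ................:.-+******###
297               .           ................::-********##
298                           ................:.=********##
299                          .................::=********##
300                          .................:.-=******###
301 :.....                   ..................:-=******###
302 ....:-..    .           ..................::-=******###
303   . -+++=--....  ..     ...................---=*****###
304 :.. =****+++==-=:......................::..---=****####
305 --::-===++****+*=......................::.:=--=+***####
306 ----------===*+*=.....................
[... 1449 characters left out ...]
=======+
331 ###**+==+#***+========================================+
332 #####****####*=========================+==============*
333 ########*####*+======================================+#
334 ##############*+======================================+
0 [[190.4, 284.3], [207.4, 287.6], [188.2, 315.9]] 65.1
30 [[189.9, 295.7], [206.7, 299.0], [187.9, 312.8]] 30.7
50 [[188.5, 304.7], [205.2, 308.1], [188.2, 309.8]] 15.5
60 [[187.5, 309.4], [204.2, 312.8], [188.5, 308.1]] 11.0
70 [[186.3, 313.9], [203.1, 317.3], [188.8, 306.4]] 8.7
80 [[185.0, 318.2], [201.9, 321.7], [189.2, 304.7]] 8.7
85 [[184.3, 320.2], [201.2, 323.7], [189.4, 303.9]] 9.6
90 [[183.6, 322.2], [200.6, 325.7], [189.7, 303.1]] 11.1
```

Emit:
apply_moves(moves=[{"offset": [0, 0, 0], "twist": 0, "hand": -0.1478}, {"offset": [0, 0, 0], "twist": 0, "hand": -0.1478}, {"offset": [0, 0, 0], "twist": 0, "hand": -0.1478}, {"offset": [0, 0, 0], "twist": 0, "hand": -0.148}, {"offset": [0, 0, 0], "twist": 0, "hand": -0.148}, {"offset": [0, 0, 0], "twist": 0, "hand": -0.148}, {"offset": [0, 0, 0], "twist": 0, "hand": -0.148}, {"offset": [0, 0, 0], "twist": 0, "hand": -0.148}, {"offset": [0, 0, 0], "twist": 0, "hand": -0.148}, {"offset": [0, 0, 0], "twist": 0, "hand": -0.148}])

```text
time_s: 41.15
tool_pos: [447.0, -403.5, 85.1]
tcp_rot: [0.729, -0.684, 0.0, -0.0]
force: [-0.1, 0.3, -1.9]
width: 50.0
grip_force: 1.6
```

```bash
python3 asc.py side 175 298 235 330
```

```text
[ 447.  -403.5   85.1] [0.11  0.109 0.05 ] [-0.1  0.3 -1.9] 50.013347691900776 1.5633443556725979
298 ..                            .................:.=********##
299 ...                           .................::=********##
300 :......                       .................:.-=******###
301 ....::... .                   ..................:-=******###
302 .  .......:..  ...           ..................::-=******###
303 -:. .  . =++==--...   ... .  ...................---=*****###
304 ++=-::.. =****+++==-=:......................::..---=****####
305 ==+=---::-===++******=......................::.:---=+***####
306 ------------:--===++*=.......................:.:----=***####
307 ==-:..::---------:--=:............:......:.....-----=+*#####
308 =--:  .....::-------:...........:::.....:=....:=----=+*#####
309 ----.   .. .....::--:...........=::.....:-....:-----=+*#####
310 ----:.. ..      ...............:=::...........:=-----=*#####
311 ------.... ...      ............---:.......:..-=-----=*#####
312 =------::-:..  ....  ..........-:--:::.......:=-------+#####
313 ==------::===--:.. ....
[... 377 characters left out ...]
===============--.:--=--------===--------=========
320 =====+==============================---========----=========
321 ====**========================================--============
322 ====+*========================================---===========
323 =======================================================+====
324 ===============+============================================
325 ===============*+===========================================
326 ============================================================
327 ===========================================================+
328 -+*========================================================+
329 **#+=======================================================+
```

Emit:
apply_moves(moves=[{"offset": [0, 0, -5], "twist": 0, "hand": -0.1478}, {"offset": [0, 0, -9], "twist": 0, "hand": -0.1478}, {"offset": [0, 2, -9.5], "twist": 0, "hand": -0.1478}, {"offset": [0, 6, -9.5], "twist": 0, "hand": -0.1478}, {"offset": [-1, 11, -9.5], "twist": 0, "hand": -0.1478}, {"offset": [-1, 16, -10], "twist": 0, "hand": -0.1478}, {"offset": [-1, 21, -10.5], "twist": 0, "hand": -0.1478}, {"offset": [-2, 26, -11], "twist": 0, "hand": -0.1478}, {"offset": [-2, 30, -11.5], "twist": 0, "hand": -0.1478}, {"offset": [-2, 30, -11.5], "twist": 0, "hand": -0.1478}])

```text
time_s: 42.2
tool_pos: [445.1, -372.9, 73.7]
tcp_rot: [0.729, -0.684, -0.0, -0.0]
force: [-1.8, -1.7, 2.7]
width: 49.9
grip_force: 2.8
```

```bash
python3 asc.py side 175 280 235 330;python3 up.py .063 -.998
```

```text
[ 445.1 -372.9   73.7] [-0.107  0.507  0.015] [-1.8 -1.7  2.7] 49.897241108326206 2.758531853905879
280 -=++--:::::....--*+=:.      .        ..........::--::.=#####
281 ..-=++*++==++**++=-:                ............::::::+#####
282 :. .-==+++++====:.           .      ............::::::+#####
283 ::.   ..:::::.            .   .    ..............:-=:-*#####
284 :::.                                .............:--.=######
285 :::.                               ..............::::=######
286 :::..                              ..............::::+######
287 ::::.                              ...............::-+*##*##
288 :::...                     .      ................:.=*******
289 .::....                       .   ................::=*******
290 :....... .                        ................::=*******
291 -:::.....  .                      .................-+******#
292 ::::::........ .                 ..................=*******#
293 ::::.  ..:::::-:.....            ..................:=******#
294 ::==-:..    .-===---::.. . .     ..................:+******#
295 ::=+++=:::...:-+++++=
[... 2003 characters left out ...]
***##*###*#####+===================================
327 ****##*####*#######*####+===================================
328 *#*#*#*#*###*###########*===================================
329 *##**#**#############*##*+==========================++++==++
0 [[193.8, 276.7], [210.4, 279.9], [191.8, 307.2]] 53.6
30 [[193.3, 288.0], [209.7, 291.2], [191.6, 304.1]] 19.3
50 [[191.8, 296.9], [208.2, 300.1], [191.9, 301.2]] 4.1
60 [[190.8, 301.4], [207.3, 304.7], [192.1, 299.5]] -0.5
70 [[189.7, 305.8], [206.2, 309.1], [192.5, 297.8]] -2.8
80 [[188.4, 310.0], [205.0, 313.4], [192.8, 296.2]] -2.7
85 [[187.7, 312.0], [204.4, 315.4], [193.1, 295.4]] -1.8
90 [[187.1, 313.8], [203.7, 317.3], [193.3, 294.6]] -0.4
```

The cell is upright, with foot corners at (187,314) and (204,317). I'll release, back off and measure the tab.

Emit:
apply_moves(moves=[{"offset": [0, 0, 0], "twist": 0, "hand": -0.16}, {"offset": [0, 0, 0], "twist": 0, "hand": -0.25}, {"offset": [0, 0, 0], "twist": 0, "hand": -0.6}, {"offset": [0, 0, 0], "twist": 0, "hand": -0.6}, {"offset": [0, 0, 0], "twist": 0, "hand": -0.6}, {"offset": [0, 0, 15], "twist": 0, "hand": -0.6}, {"offset": [0, 0, 45], "twist": 0, "hand": -0.6}, {"offset": [0, 0, 80], "twist": 0, "hand": -0.6}, {"offset": [20, 40, 110], "twist": 0, "hand": -0.6}, {"offset": [40, 85, 110], "twist": 0, "hand": -0.6}])

```text
time_s: 43.25
tool_pos: [484.5, -293.7, 188.2]
tcp_rot: [0.727, -0.687, 0.003, -0.001]
force: [0.9, 0.8, -1.1]
width: 69.6
grip_force: 0.0
```

```bash
python3 tab.py side 180 285 215 305 205 100; python3 asc.py side 178 282 220 322
```

```text
centre [ 445.8 -378.7] mean [ 445.9 -378.7] size [34.5 15.4] long axis deg 3.6
centre [ 421.1 -384.1] mean [ 421.1 -384.1] size [0.7 0. ] long axis deg 110.2
centre [ 436.1 -363.4] mean [ 436.1 -363.4] size [0. 0.] long axis deg 0.0
[ 490.1 -282.1  186. ] [ 0.436 -0.206  0.021] [ 6.1  5.9 -1.5] 69.53448421978375 0.0
282 #########################=================
283 ########################==================
284 ########################==================
285 ########################==================
286 #######################*==================
287 #######################*==================
288 #######################===================
289 #######################===================
290 #########**############=================+*
291 #########=:-+*########==================+#
292 ########+.:.  ::-+*##*=================+##
293 ########-:###++..  :::-================+#+
294 ########:*@@@@@##*==.:..::-===============
295 #######+.@@@@@@@@@@@#*.....===============
296 #######-:@@@@@@@@@@@@@:... -==============
297 #######--@@@@@@@@@@@@@:... -++++++=====++=
298 ######*:-#%%@@@@@@@@@+: ..
[... 397 characters left out ...]
######-:=++++++====--..     .=***######*+*
308 ######+:=++++++++++==:      .+===#########
309 ######+:=++++++++++++=.     -===*#########
310 #######-:=+++++=++++++.     -===##########
311 #######+:=++++++++++++:    .====##########
312 #######+:=++++++++++++-    .+==*##########
313 ########=-=++++++++++++.   -===+##########
314 ########+:::=++++++++++.   ====*##########
315 ########+:   .::==+++++-   +===###########
316 ##########+-:.    .::==-. -====###########
317 #############+=--..   ..  -===############
318 #################+==--.. .====############
319 #######################+=-====############
320 ###########################==#############
321 ##########################################
```

Emit:
apply_moves(moves=[{"offset": [-10, -25, 0], "twist": 0, "hand": -0.7}, {"offset": [-25, -55, 0], "twist": 0, "hand": -0.7}, {"offset": [-40.5, -89.8, 0], "twist": 0, "hand": -0.7}, {"offset": [-40.5, -89.8, 0], "twist": 0, "hand": -0.7}, {"offset": [-40.5, -89.8, -15], "twist": 0, "hand": -0.7}, {"offset": [-40.5, -89.8, -40], "twist": 0, "hand": -0.7}, {"offset": [-40.5, -89.8, -65], "twist": 0, "hand": -0.7}, {"offset": [-40.5, -89.8, -90], "twist": 0, "hand": -0.7}, {"offset": [-40.5, -89.8, -109], "twist": 0, "hand": -0.7}, {"offset": [-40.5, -89.8, -109], "twist": 0, "hand": -0.7}])

```text
time_s: 44.35
tool_pos: [442.7, -378.0, 71.5]
tcp_rot: [0.73, -0.684, -0.002, 0.0]
force: [-0.5, 0.5, 0.4]
width: 74.2
grip_force: 0.0
```

Emit:
apply_moves(moves=[{"offset": [0, 0, 0], "twist": 0, "hand": 0}, {"offset": [0, 0, 0], "twist": 0, "hand": 0}, {"offset": [0, 0, 0], "twist": 0, "hand": 0}, {"offset": [0, 0, 0], "twist": 0, "hand": 0}, {"offset": [0, 0, 0], "twist": 0, "hand": 0}, {"offset": [0, 0, 10], "twist": 0, "hand": 0}, {"offset": [0, 0, 30], "twist": 0, "hand": 0}, {"offset": [0, 0, 60], "twist": 0, "hand": 0}, {"offset": [0, 0, 100], "twist": 0, "hand": 0}, {"offset": [0, 0, 145], "twist": 0, "hand": 0}])

```text
time_s: 45.35
tool_pos: [442.4, -380.2, 220.6]
tcp_rot: [0.729, -0.685, -0.001, 0.0]
force: [1.9, -0.9, -1.2]
width: 49.7
grip_force: 29.9
```

```bash
cat > bays.py <<'E'
import subprocess; from h import *
for nm,b in(('bay3',(532.7,53.9)),('bay2',(543.5,148.3)),('bay1',(554.2,242.7))):
    for n,th in(('top',150),('side',190)):
        u,v=w2px(n,[[*b,108]])[0].astype(int); print(nm,n,b)
        print(subprocess.run(['python3','tab.py',n,*map(str,(u-16,v-11,u+16,v+11,th,108))],capture_output=True,text=True).stdout)
E
python3 bays.py
```

```text
bay3 top (532.7, 53.9)
centre [531.   54.4] mean [530.8  54.1] size [33.1 14.3] long axis deg 85.6
centre [527.5 110.8] mean [529.8 111.4] size [32.6  4.3] long axis deg 1.1
centre [571.9 104.3] mean [572.2 105. ] size [ 2.6 19. ] long axis deg -89.7

this script no longer has the robotException ignored in: <_io.TextIOWrapper mode='rw' encoding='UTF-8'>
Traceback (most recent call last):
BrokenPipeError: [Errno 32] Broken pipe
```

```bash
python3 - <<'E' > w.sh
from h import *
for nm,b in(('bay3',(532.7,53.9)),('bay2',(543.5,148.3))):
    for n,th in(('top',150),('side',190)):
        u,v=w2px(n,[[*b,108]])[0].astype(int); print(f'echo {nm} {n}; python3 tab.py {n} {u-14} {v-8} {u+14} {v+8} {th} 108 | head -1')
E
bash w.sh
```

```text
bay3 top
centre [531.   54.4] mean [530.8  54.1] size [33.1 14.4] long axis deg 85.4
bay3 side
centre [542.7  67.6] mean [545.3  68.4] size [44.9 58.4] long axis deg -81.5
bay2 top
centre [536.2 135.5] mean [535.2 137.6] size [53.3 39.8] long axis deg 85.3
bay2 side
centre [569.8 153.6] mean [567.8 154.3] size [61.4 45.1] long axis deg 84.4
```

```bash
python3 asc.py top 212 168 258 196
python3 - <<'E'
from h import *
for b,h in(((543.5,148.3),(24,29)),((532.7,53.9),(24,29))):
  t=-.113;R=np.array([[np.cos(t),-np.sin(t)],[np.sin(t),np.cos(t)]])
  for nm,l,z in(('mark',[(24,29),(24,-29),(-24,-29),(-24,29)],8),('tab',[(7,17),(7,-17),(-7,-17),(-7,17)],108),('block',[(20,25),(20,-25),(-20,-25),(-20,25)],92)):
    print(nm,w2px('top',[[*(np.array(b)-[2,0]+R@q),z] for q in np.array(l)]).round(1).tolist())
E
```

```text
[ 443.2 -380.1  219.1] [0.085 0.142 0.008] [ 0.   0.4 -1.7] 49.69385676797589 29.862874299287796
168 .............    .........-................:+#
169 ..........:..    .........-................:*#
170 .---===+++=..    ........:-................:*#
171 :*****##%##:.    ........:-................-##
172 -#%####%%%#:..   ........::................-##
173 -#%%#####%#-.    ........::................-##
174 :*####*****:..   ........-:................=##
175 .-====--:::...   .......:-:................=##
176 ..............   ........-................:+##
177 ..............   ........-................:+#*
178 ..............   .......:-................:*#*
179 :...::::::::::.  .......:-................-##+
180 +-::::::::::::.  .......::................-##=
181 #+-----:....... ..........................-##=
182 ##**++=....................... .:.........=##=
183 ######*:.........:=--:::.......:=.........=##=
184 ####%#+:.........=***+++++=:...:-.........=##=
185 ######+.........:+########*=.. .:........:+#*=
186 ######=.........:*#%#%#%%%#=.. ::........:*#*=
187 ######-.........:+#######%#=...-.........-##+-
188 ######-..........-==+++****-. .-.........-##=:
189 ####%#:.............:::::--.. .:.........-##=:
190 ######:...................... .-.........=%#=:
191 #####*:...................... .=.........=%#--
192 ++***+.........:::.::::...... .-.........=##--
193 .:::::.........:---==--::-::..::........:+##-=
194 ...............:-=-====--===---:........:*#*-=
195 .....................:---======:........:*#*:=
mark [[203.8, 178.3], [219.2, 180.1], [217.5, 192.9], [202.1, 191.0]]
tab [[201.8, 180.1], [211.6, 181.3], [211.0, 185.3], [201.3, 184.2]]
block [[200.8, 176.7], [215.0, 178.4], [213.5, 189.8], [199.3, 188.1]]
mark [[229.1, 181.3], [244.5, 183.1], [242.9, 196.0], [227.4, 194.1]]
tab [[229.2, 183.4], [239.0, 184.6], [238.5, 188.7], [228.7, 187.5]]
block [[227.8, 179.9], [242.1, 181.6], [240.7, 193.1], [226.3, 191.3]]
```

```bash
python3 asc.py top 185 158 232 196; python3 tab.py top 209 167 228 178 130 108|head -1; python3 asc.py side 255 150 330 205
```

```text
[ 442.9 -379.9  218.5] [0.068 0.143 0.   ] [ 1.2 -0.2 -1.8] 50.00876494618365 29.86295845359564
158 ..:...::::::::::::---------=+++****############
159 ........::::::::::::::..:::::::----==+++****###
160   .:.. .........::::::..:::::..::-::-------===+
161  ..-..  .   .  .................::::::::::--::-
162 ...-.     ... ...  . .. ..........:::::::::::-:
163 ...:. ....    ....   ..... .:..............::::
164 ..::......... . . ....... ..-. ................
165 ..-:........................-.. ...............
166 ..-:.......................:-........... ......
167 ..-........................::........... .  ...
168 ..-.....................................    ...
169 ..-..................................:..    ...
170 .:-.........................---===+++=..    ...
171 .::........................:*****#####:.    ...
172 .-:........................-######%%%#:.    ...
173 .-.........................-#%%%###%%#-..   ...
174 .-.........................:*###******:..   ...
175 -=:.........................-====-::::...   ...
176 **+++===-................................   ...
177 #####***+...
[... 4843 characters left out ...]
-%@+......   #@@%+******************************************
197 ++#%@@@@@@%+++:-*=..........@@@*+******************************************
198 ==+++*#@@@@@@%*#*- ........=@@%++******************************************
199 =====++++#@@@@@@%*+-.......#@@#+*******************************************
200 ===+=====+++#@@@@@@%*+-:. =@@%*********************************************
201 ===========+++*#%@@@@@%#+=#@@%+********************************************
202 +===========++++++*%@@@@@@@@@#+*****+**************************************
203 ++**+=======+*++==+++*#@@@*+***********************************************
204 *#@@%##*+===+*+=++++++++**+==+++*******************************************
```

Cell C matches its predicted place in bay 3. Cell A's tab is now at top pixel (217.5,172.5), about 5 cm out of bay 2, so it has been knocked aside, still upright. I'll place B in bay 1 first, then re-centre A.

Emit:
apply_moves(moves=[{"offset": [2, 12, 4], "twist": 3, "hand": 0}, {"offset": [7, 40, 8], "twist": 9, "hand": 0}, {"offset": [13, 74, 8], "twist": 15, "hand": 0}, {"offset": [19, 108, 8], "twist": 21, "hand": 0}, {"offset": [25, 142, 8], "twist": 27, "hand": 0}, {"offset": [31, 176, 8], "twist": 33, "hand": 0}, {"offset": [37, 210, 8], "twist": 39, "hand": 0}, {"offset": [43, 244, 8], "twist": 45, "hand": 0}, {"offset": [49, 278, 8], "twist": 51, "hand": 0}, {"offset": [55, 312, 8], "twist": 57, "hand": 0}])

```text
time_s: 46.8
tool_pos: [498.2, -66.5, 227.6]
tcp_rot: [0.968, -0.25, 0.0, -0.0]
force: [0.2, -0.2, -1.9]
width: 50.1
grip_force: 29.9
```

Emit:
apply_moves(moves=[{"offset": [6, 36, 0], "twist": 5, "hand": 0}, {"offset": [12, 72, 0], "twist": 10, "hand": 0}, {"offset": [18, 108, 0], "twist": 15, "hand": 0}, {"offset": [24, 144, 0], "twist": 20, "hand": 0}, {"offset": [30, 180, 0], "twist": 22.9, "hand": 0}, {"offset": [37, 216, 0], "twist": 22.9, "hand": 0}, {"offset": [44, 252, 0], "twist": 22.9, "hand": 0}, {"offset": [50, 284, 0], "twist": 22.9, "hand": 0}, {"offset": [54.7, 309, 0], "twist": 22.9, "hand": 0}, {"offset": [54.7, 309, 0], "twist": 22.9, "hand": 0}])

```text
time_s: 47.8
tool_pos: [551.8, 245.8, 226.7]
tcp_rot: [0.999, -0.052, -0.0, -0.0]
force: [0.4, 0.5, -2.0]
width: 49.6
grip_force: 29.9
```

Emit:
apply_moves(moves=[{"offset": [0, 0, 0], "twist": 0, "hand": 0}, {"offset": [0, 0, -10], "twist": 0, "hand": 0}, {"offset": [0, 0, -28], "twist": 0, "hand": 0}, {"offset": [0, 0, -48], "twist": 0, "hand": 0}, {"offset": [0, 0, -68], "twist": 0, "hand": 0}, {"offset": [0, 0, -88], "twist": 0, "hand": 0}, {"offset": [0, 0, -108], "twist": 0, "hand": 0}, {"offset": [0, 0, -125], "twist": 0, "hand": 0}, {"offset": [0, 0, -136], "twist": 0, "hand": 0}, {"offset": [0, 0, -136], "twist": 0, "hand": 0}])

```text
time_s: 48.8
tool_pos: [552.1, 239.1, 89.8]
tcp_rot: [0.998, -0.057, -0.001, 0.001]
force: [-0.4, 0.1, -2.8]
width: 49.9
grip_force: 29.9
```

Emit:
apply_moves(moves=[{"offset": [0, 0, 0], "twist": 0, "hand": 0}, {"offset": [0, 0, 0], "twist": 0, "hand": 0}, {"offset": [0, 0, 0], "twist": 0, "hand": 0}, {"offset": [0, 0, 0], "twist": 0, "hand": 0}, {"offset": [0, 0, -2], "twist": 0, "hand": 0}, {"offset": [0, 0, -4], "twist": 0, "hand": 0}, {"offset": [0, 0, -6], "twist": 0, "hand": 0}, {"offset": [0, 0, -7.5], "twist": 0, "hand": 0}, {"offset": [0, 0, -7.5], "twist": 0, "hand": 0}, {"offset": [0, 0, -7.5], "twist": 0, "hand": 0}])

```text
time_s: 49.8
tool_pos: [553.1, 240.4, 83.9]
tcp_rot: [0.998, -0.056, -0.0, 0.0]
force: [-0.1, 0.0, -1.4]
width: 50.0
grip_force: 29.9
```

Emit:
apply_moves(moves=[{"offset": [0.5, 1, 0], "twist": 0, "hand": 0}, {"offset": [1.1, 2.3, 0], "twist": 0, "hand": 0}, {"offset": [1.1, 2.3, -1], "twist": 0, "hand": 0}, {"offset": [1.1, 2.3, -2], "twist": 0, "hand": 0}, {"offset": [1.1, 2.3, -2.5], "twist": 0, "hand": 0}, {"offset": [1.1, 2.3, -2.5], "twist": 0, "hand": 0}, {"offset": [1.1, 2.3, -2.5], "twist": 0, "hand": -0.3}, {"offset": [1.1, 2.3, -2.5], "twist": 0, "hand": -0.6}, {"offset": [1.1, 2.3, -2.5], "twist": 0, "hand": -0.6}, {"offset": [1.1, 2.3, -2.5], "twist": 0, "hand": -0.6}])

```text
time_s: 50.8
tool_pos: [554.2, 242.6, 81.3]
tcp_rot: [0.998, -0.057, -0.0, 0.0]
force: [0.4, 0.0, -0.1]
width: 67.7
grip_force: 0.0
```

Emit:
apply_moves(moves=[{"offset": [0, 0, 0], "twist": 0, "hand": -0.6}, {"offset": [0, 0, 10], "twist": 0, "hand": -0.6}, {"offset": [0, 0, 30], "twist": 0, "hand": -0.6}, {"offset": [0, 0, 60], "twist": 0, "hand": -0.6}, {"offset": [0, 0, 90], "twist": 0, "hand": -0.6}, {"offset": [0, 0, 120], "twist": 0, "hand": -0.6}, {"offset": [0, 0, 140], "twist": 0, "hand": -0.6}, {"offset": [0, 0, 145], "twist": 0, "hand": -0.6}, {"offset": [0, 0, 145], "twist": 0, "hand": -0.6}, {"offset": [0, 0, 145], "twist": 0, "hand": -0.6}])

```text
time_s: 51.8
tool_pos: [553.7, 242.6, 225.4]
tcp_rot: [0.998, -0.056, -0.001, 0.0]
force: [-0.6, -0.0, -0.1]
width: 69.5
grip_force: 0.0
```

```bash
python3 tab.py top 209 167 228 178 130 108|head -1; python3 asc.py side 255 120 310 170
```

```text
centre [577.1 111.1] mean [577.2 110.8] size [15.7 35. ] long axis deg -84.7
[553.6 242.5 225.1] [-0.025  0.199 -0.017] [-0.7 -0.1 -0.2] 69.71677507907135 0.0
120 *=      :===+#*=:.            ..  :+*******************
121 *=      +%%*+++++##=:.        ::. ++++++***************
122 *=     :#@*=====++++**=.      .   +++++++**************
123 *=     +%#==========++-          .+**++++**************
124 *=    =%@*-===========-      --:.-++++*++**************
125 *=    %@%+-===========-      -+++++++++++**************
126 *=   =%@*--===========:      +*++++=++++++*************
127 +=. :%@#=-============:      +++++++++==+*******+--****
128 *+-:*@@*-=============-..    +*++++++++++=+++****+*****
129 ****@@#==================-:..+*++++++++*+++++=++*****##
130 +++%@@*-=-============++++*+-+++++++++++++****++++++@@@
131 *+*%@#=-===++++=======++++*+*+*++++++++++++++*****++=+*
132 ++%@%*-====++++++++===+++*++++++++++++++++++++********+
133 =*%@#======+++++++*++++++++++*+++++++++++++++**********
134 +%@%+-=====++++++++++++++++++++++++++*++++++***********
135 *@@#--===-=++++++++++++++++++++++++++
[... 1358 characters left out ...]
-:--.          .--:+=.        #@%= .  :+
159 =:    .........  ....         .---=-        -@@*...  =+
160 -.   ......... ...            .-:=-.        #@@*... .++
161 :.  ...............           :::=-        :%@#- .  -++
162 :    ...... ..    ..          ::==....     +@@*...  +++
163    .    .         :-.         .:=-::....   %@%=..  :+++
164                 . -=-:..       ==. .::::..-%@*...  =+++
165    .    .         .-++--::.   :+=     ..::#@%= .. :++++
166 .      .   .         .-====-:.==:        -%@*:..  =++++
167         .. .   .        .+%%#++=         *@@+ .. .+++++
168     .                .. :%@@@#=:        -%@%=    :+++++
169                   .  .. -%@@@#      .   #@@*.    =+++++
```

Emit:
apply_moves(moves=[{"offset": [4, -20, 0], "twist": 2, "hand": -0.43}, {"offset": [10, -50, 0], "twist": 5, "hand": -0.43}, {"offset": [16, -80, 0], "twist": 8, "hand": -0.43}, {"offset": [22, -110, 0], "twist": 11, "hand": -0.43}, {"offset": [25, -131.5, 0], "twist": 11.7, "hand": -0.43}, {"offset": [25, -131.5, 0], "twist": 11.7, "hand": -0.43}, {"offset": [25, -131.5, 0], "twist": 11.7, "hand": -0.43}, {"offset": [25, -131.5, 0], "twist": 11.7, "hand": -0.43}, {"offset": [25, -131.5, 0], "twist": 11.7, "hand": -0.43}, {"offset": [25, -131.5, 0], "twist": 11.7, "hand": -0.43}])

```text
time_s: 52.9
tool_pos: [579.1, 112.3, 226.3]
tcp_rot: [0.999, 0.046, -0.0, -0.0]
force: [0.2, 0.0, 0.4]
width: 62.2
grip_force: 0.0
```

Emit:
apply_moves(moves=[{"offset": [0, 0, -20], "twist": 0, "hand": -0.43}, {"offset": [0, 0, -40], "twist": 0, "hand": -0.43}, {"offset": [0, 0, -60], "twist": 0, "hand": -0.43}, {"offset": [0, 0, -80], "twist": 0, "hand": -0.43}, {"offset": [0, 0, -100], "twist": 0, "hand": -0.43}, {"offset": [0, 0, -115], "twist": 0, "hand": -0.43}, {"offset": [0, 0, -125], "twist": 0, "hand": -0.43}, {"offset": [0, 0, -132], "twist": 0, "hand": -0.43}, {"offset": [0, 0, -140], "twist": 0, "hand": -0.43}, {"offset": [0, 0, -140], "twist": 0, "hand": -0.43}])

```text
time_s: 53.9
tool_pos: [579.0, 111.2, 85.8]
tcp_rot: [0.999, 0.046, -0.0, 0.0]
force: [0.7, -0.4, -0.6]
width: 62.5
grip_force: 0.0
```

Emit:
apply_moves(moves=[{"offset": [0, 0, 0], "twist": 0, "hand": 0}, {"offset": [0, 0, 0], "twist": 0, "hand": 0}, {"offset": [0, 0, 0], "twist": 0, "hand": 0}, {"offset": [0, 0, 0], "twist": 0, "hand": 0}, {"offset": [0, 0, 8], "twist": 0, "hand": 0}, {"offset": [0, 0, 30], "twist": 0, "hand": 0}, {"offset": [0, 0, 60], "twist": 0, "hand": 0}, {"offset": [0, 0, 90], "twist": 0, "hand": 0}, {"offset": [0, 0, 110], "twist": 0, "hand": 0}, {"offset": [0, 0, 115], "twist": 0, "hand": 0}])

```text
time_s: 54.9
tool_pos: [580.3, 111.3, 204.2]
tcp_rot: [0.999, 0.046, 0.002, -0.001]
force: [0.5, -0.6, -1.8]
width: 49.5
grip_force: 29.9
```

Emit:
apply_moves(moves=[{"offset": [0, 0, 0], "twist": 0, "hand": 0}, {"offset": [-5, 5, 0], "twist": -2, "hand": 0}, {"offset": [-13, 14, 0], "twist": -5, "hand": 0}, {"offset": [-21, 23, 0], "twist": -8, "hand": 0}, {"offset": [-29, 31, 0], "twist": -11, "hand": 0}, {"offset": [-35.5, 37.2, 0], "twist": -11.8, "hand": 0}, {"offset": [-35.5, 37.2, 0], "twist": -11.8, "hand": 0}, {"offset": [-35.5, 37.2, 0], "twist": -11.8, "hand": 0}, {"offset": [-35.5, 37.2, 0], "twist": -11.8, "hand": 0}, {"offset": [-35.5, 37.2, 0], "twist": -11.8, "hand": 0}])

```text
time_s: 55.9
tool_pos: [544.0, 147.8, 201.2]
tcp_rot: [0.998, -0.058, -0.0, 0.0]
force: [0.0, -0.5, -2.9]
width: 50.0
grip_force: 29.9
```

Emit:
apply_moves(moves=[{"offset": [0, 0, -10], "twist": 0, "hand": 0}, {"offset": [0, 0, -28], "twist": 0, "hand": 0}, {"offset": [0, 0, -48], "twist": 0, "hand": 0}, {"offset": [0, 0, -68], "twist": 0, "hand": 0}, {"offset": [0, 0, -88], "twist": 0, "hand": 0}, {"offset": [0, 0, -102], "twist": 0, "hand": 0}, {"offset": [0, 0, -108], "twist": 0, "hand": 0}, {"offset": [0, 0, -112], "twist": 0, "hand": 0}, {"offset": [0, 0, -114], "twist": 0, "hand": 0}, {"offset": [0, 0, -114], "twist": 0, "hand": 0}])

```text
time_s: 56.9
tool_pos: [544.1, 148.6, 87.8]
tcp_rot: [0.998, -0.057, 0.0, -0.0]
force: [-0.4, 0.8, -0.4]
width: 49.5
grip_force: 29.9
```

Emit:
apply_moves(moves=[{"offset": [0, 0, -0.5], "twist": 0, "hand": 0}, {"offset": [0, 0, -1], "twist": 0, "hand": 0}, {"offset": [0, 0, -1], "twist": 0, "hand": 0}, {"offset": [0, 0, -1], "twist": 0, "hand": -0.2}, {"offset": [0, 0, -1], "twist": 0, "hand": -0.6}, {"offset": [0, 0, -1], "twist": 0, "hand": -0.6}, {"offset": [0, 0, -1], "twist": 0, "hand": -0.6}, {"offset": [0, 0, 5], "twist": 0, "hand": -0.6}, {"offset": [0, 0, 20], "twist": 0, "hand": -0.6}, {"offset": [0, 0, 40], "twist": 0, "hand": -0.6}])

```text
time_s: 57.9
tool_pos: [543.5, 148.2, 128.3]
tcp_rot: [0.998, -0.057, -0.0, 0.0]
force: [0.5, 0.2, -0.3]
width: 69.5
grip_force: 0.0
```

Emit:
apply_moves(moves=[{"offset": [0, 0, 30], "twist": 0, "hand": -0.6}, {"offset": [0, 0, 60], "twist": 0, "hand": -0.6}, {"offset": [0, 0, 100], "twist": 0, "hand": -0.6}, {"offset": [0, -40, 110], "twist": 0, "hand": -0.6}, {"offset": [0, -85, 110], "twist": 10, "hand": -0.6}, {"offset": [0, -130, 110], "twist": 20, "hand": -0.6}, {"offset": [0, -175, 110], "twist": 30, "hand": -0.6}, {"offset": [0, -220, 110], "twist": 40, "hand": -0.6}, {"offset": [0, -265, 110], "twist": 45, "hand": -0.6}, {"offset": [0, -300, 110], "twist": 45, "hand": -0.6}])

```text
time_s: 58.9
tool_pos: [543.6, -153.4, 239.0]
tcp_rot: [0.943, 0.332, 0.001, 0.0]
force: [0.9, 0.6, 0.4]
width: 69.3
grip_force: 0.0
```

```bash
python3 asc.py top 170 165 258 196
python3 - <<'E'
from h import *
t=-.113;R=np.array([[np.cos(t),-np.sin(t)],[np.sin(t),np.cos(t)]])
for b in((554.2,242.7),(543.5,148.3),(532.7,53.9)):
  for nm,l,z in(('mark',[(24,29),(24,-29),(-24,-29),(-24,29)],8),('tab',[(7,17),(7,-17),(-7,-17),(-7,17)],108)):
    print(nm,w2px('top',[[*(np.array(b)-[2,0]+R@q),z] for q in np.array(l)]).round(1).tolist())
im=manip.get_image('top');cv2.imwrite('pics/c9.png',cv2.resize(im[150:215,165:290,::-1],None,fx=6,fy=6,interpolation=cv2.INTER_CUBIC))
E
```

```text
[ 543.6 -153.4  239. ] [-0.003  0.063 -0.004] [0.9 0.6 0.4] 69.32180516675761 0.0
165 .  ..... ...... .:............... . .......:.. .....  .... .    ...........:::::::::::=#
166 . . ....... ... .-........................::. ..... . . .. ... .....:...............::=#
167   ............. .-. ......................::................. ......-.... .... .... ..=#
168 ............... .-........................::........................-...  ...........:+#
169 ......... .......-........... ............-.........................-............. ..:*#
170 ................:-. ......................-........................:-................:*#
171 ................::... ....................-........................:-................:*#
172 ....... ........-:........................-........................::................-##
173 ...... ....   ..-:........................-........................::.............. .-##
174 .  ... ..      .-.  .....................:-........................-:................-##
175 ... .....      ...    ...................::........................-................
[... 1581 characters left out ...]
#*--
193 .............::........................-......:..........:---==--::::....:........:+#*:-
194 .............-:........................-.................:-=-===---=-----:........:+#+:-
195 .............-:........................-.......................:---======:........:*#+:=
mark [[178.8, 175.3], [194.1, 177.1], [192.3, 189.8], [177.0, 188.0]]
tab [[174.7, 176.9], [184.4, 178.1], [183.8, 182.1], [174.1, 180.9]]
mark [[203.8, 178.3], [219.2, 180.1], [217.5, 192.9], [202.1, 191.0]]
tab [[201.8, 180.1], [211.6, 181.3], [211.0, 185.3], [201.3, 184.2]]
mark [[229.1, 181.3], [244.5, 183.1], [242.9, 196.0], [227.4, 194.1]]
tab [[229.2, 183.4], [239.0, 184.6], [238.5, 188.7], [228.7, 187.5]]
```

View pics/c9.png

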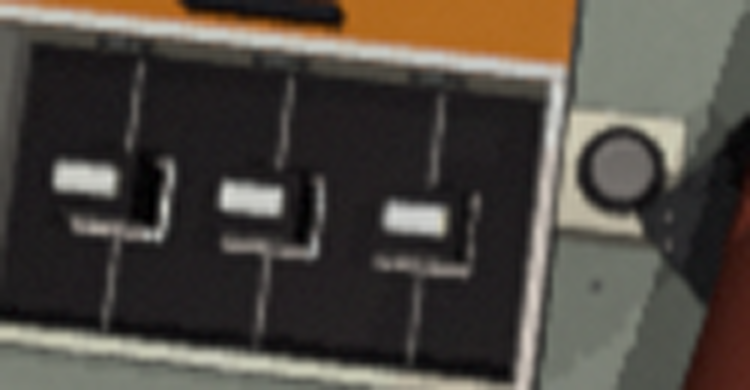

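All three cells stand upright in their bays, with tabs at (85,178), (252,197) and (415,217), each on its mark. I'll check the centroids numerically.

Run:
```python
from h import *
im=manip.get_image('top');g=cv2.cvtColor(im,cv2.COLOR_RGB2GRAY).astype(float)
t=-.113;R=np.array([[np.cos(t),-np.sin(t)],[np.sin(t),np.cos(t)]])
for b in((554.2,242.7),(543.5,148.3),(532.7,53.9)):
    u,v=w2px('top',[[b[0]-2,b[1],108]])[0].round().astype(int);y0=v-4;P=g[y0:v+5,u-7:u+8];w=np.clip(P-60,0,None)
    V,U=np.mgrid[y0:v+5,u-7:u+8];m=[(w*U).sum()/w.sum(),(w*V).sum()/w.sum()]
    C=np.cov(np.c_[U.ravel(),V.ravel()].T,aweights=w.ravel());e=np.linalg.eigh(C)[1][:,1];q=px2w('top',[m,m+8*e],108)
    d=q[1]-q[0];print('chamber offset',(R.T@(q[0][:2]+[2,0]-b)).round(1),'yaw',np.degrees(np.arctan2(d[1],d[0])).round(1)%180)
```

```text
chamber offset [0.7 1.8] yaw 84.1
chamber offset [0.2 0.3] yaw 83.3
chamber offset [0.1 0.2] yaw 84.9
```

Emit:
apply_moves(moves=[{"offset": [10, 30, 0], "twist": 6, "hand": -1}, {"offset": [22, 62, 0], "twist": 12, "hand": -1}, {"offset": [34, 94, 0], "twist": 18, "hand": -1}, {"offset": [46, 128, 0], "twist": 25, "hand": -1}, {"offset": [58, 162, 0], "twist": 32, "hand": -1}, {"offset": [70, 196, 0], "twist": 39, "hand": -1}, {"offset": [82, 230, 0], "twist": 45, "hand": -1}, {"offset": [94, 262, 0], "twist": 45, "hand": -1}, {"offset": [103, 289, 0], "twist": 45, "hand": -1}, {"offset": [103, 289, 0], "twist": 45, "hand": -1}])

```text
time_s: 60.05
tool_pos: [646.3, 144.9, 237.4]
tcp_rot: [0.744, 0.668, 0.0, -0.001]
force: [0.1, 0.7, 0.6]
width: 86.7
grip_force: 0.0
```

Emit:
apply_moves(moves=[{"offset": [0, 0, 0], "twist": 0, "hand": -1}, {"offset": [0, 0, 0], "twist": 0, "hand": -1}, {"offset": [0, 0, -15], "twist": 0, "hand": -1}, {"offset": [0, 0, -30], "twist": 0, "hand": -1}, {"offset": [0, 0, -45], "twist": 0, "hand": -1}, {"offset": [0, 0, -60], "twist": 0, "hand": -1}, {"offset": [0, 0, -75], "twist": 0, "hand": -1}, {"offset": [0, 0, -85], "twist": 0, "hand": -1}, {"offset": [0, 0, -85], "twist": 0, "hand": -1}, {"offset": [0, 0, -85], "twist": 0, "hand": -1}])

```text
time_s: 61.05
tool_pos: [646.9, 137.5, 152.5]
tcp_rot: [0.746, 0.665, -0.0, 0.0]
force: [-0.0, 1.5, 0.3]
width: 86.7
grip_force: 0.0
```

Emit:
apply_moves(moves=[{"offset": [0, 0, 0], "twist": 0, "hand": 1}, {"offset": [0, 0, 0], "twist": 0, "hand": 1}, {"offset": [0, 0, 0], "twist": 0, "hand": 1}, {"offset": [0, 0, 0], "twist": 0, "hand": 1}, {"offset": [0, 0, 0], "twist": 0, "hand": 1}, {"offset": [0, 0, 0], "twist": 0, "hand": 1}, {"offset": [0, 0, 0], "twist": 0, "hand": 1}, {"offset": [0, 0, 0], "twist": 0, "hand": 1}, {"offset": [0, 0, 0], "twist": 0, "hand": 1}, {"offset": [0, 0, 0], "twist": 0, "hand": 1}])

```text
time_s: 62.05
tool_pos: [646.7, 137.5, 152.4]
tcp_rot: [0.746, 0.665, -0.0, -0.0]
force: [-0.4, -0.4, 0.1]
width: 14.9
grip_force: 0.0
```

Emit:
apply_moves(moves=[{"offset": [0, 0, 0], "twist": 0, "hand": 1}, {"offset": [0, 0, 0], "twist": 0, "hand": 1}, {"offset": [0, 0, 0], "twist": 0, "hand": 1}, {"offset": [0, 0, 0], "twist": 0, "hand": 1}, {"offset": [-5, 0.6, 0], "twist": 0, "hand": 1}, {"offset": [-15, 1.7, 0], "twist": 0, "hand": 1}, {"offset": [-30, 3.4, 0], "twist": 0, "hand": 1}, {"offset": [-45, 5.1, 0], "twist": 0, "hand": 1}, {"offset": [-60, 6.8, 0], "twist": 0, "hand": 1}, {"offset": [-70, 8, 0], "twist": 0, "hand": 1}])

```text
time_s: 63.05
tool_pos: [575.4, 145.4, 152.4]
tcp_rot: [0.746, 0.666, -0.0, -0.0]
force: [1.7, -0.6, -2.4]
width: 11.8
grip_force: 30.0
```

Emit:
apply_moves(moves=[{"offset": [-15, 1.7, 0], "twist": 0, "hand": 1}, {"offset": [-30, 3.4, 0], "twist": 0, "hand": 1}, {"offset": [-45, 5.1, 0], "twist": 0, "hand": 1}, {"offset": [-60, 6.8, 0], "twist": 0, "hand": 1}, {"offset": [-75, 8.5, 0], "twist": 0, "hand": 1}, {"offset": [-90, 10.2, 0], "twist": 0, "hand": 1}, {"offset": [-100, 11.3, 0], "twist": 0, "hand": 1}, {"offset": [-106, 12, 0], "twist": 0, "hand": 1}, {"offset": [-110, 12.5, 0], "twist": 0, "hand": 1}, {"offset": [-114, 12.9, 0], "twist": 0, "hand": 1}])

```text
time_s: 64.05
tool_pos: [467.6, 157.4, 152.5]
tcp_rot: [0.747, 0.665, 0.004, 0.004]
force: [43.7, -0.7, -38.9]
width: 11.5
grip_force: 30.2
```

Emit:
apply_moves(moves=[{"offset": [4, -0.5, 0], "twist": 0, "hand": 1}, {"offset": [4, -0.5, 0], "twist": 0, "hand": 1}, {"offset": [4, -0.5, 0], "twist": 0, "hand": -1}, {"offset": [4, -0.5, 0], "twist": 0, "hand": -1}, {"offset": [4, -0.5, 0], "twist": 0, "hand": -1}, {"offset": [4, -0.5, 0], "twist": 0, "hand": -1}, {"offset": [4, -0.5, 0], "twist": 0, "hand": -1}, {"offset": [4, -0.5, 15], "twist": 0, "hand": -1}, {"offset": [4, -0.5, 45], "twist": 0, "hand": -1}, {"offset": [4, -0.5, 80], "twist": 0, "hand": -1}])

```text
time_s: 65.05
tool_pos: [466.0, 157.5, 232.6]
tcp_rot: [0.746, 0.665, -0.001, -0.0]
force: [-0.2, 1.6, -0.4]
width: 67.8
grip_force: 0.0
```

Run:
```python
from h import *
s=manip.sense();print(s['tool_pos'],s['force'])
K=manip.get_image('side');h=cv2.cvtColor(K,cv2.COLOR_RGB2HSV);m=((h[...,0]>5)&(h[...,0]<22)&(h[...,1]>150)&(h[...,2]>90)).astype('uint8')
t=-.113;R=np.array([[np.cos(t),-np.sin(t)],[np.sin(t),np.cos(t)]])
# orange plate rear edge: sample along chamber x at y=-120, z=128
for x in range(70,115,3):
    q=R@[x,-120]+[556.5,148];u,v=w2px('side',[[*q,128]])[0].round().astype(int);print(x,m[v,u],end=' ')
```

```text
[465.96951202 157.53518487 232.60604329] [-0.21638464  1.62397482 -0.41132152]
70 1 73 1 76 1 79 1 82 1 85 0 88 0 91 0 94 0 97 0 100 0 103 0 106 0 109 0 112 0
```

Emit:
apply_moves(moves=[{"offset": [10, -25, 0], "twist": 0, "hand": 1}, {"offset": [22, -55, 0], "twist": 0, "hand": 1}, {"offset": [35, -85, 0], "twist": 0, "hand": 1}, {"offset": [48, -115, 0], "twist": 0, "hand": 1}, {"offset": [61, -145, 0], "twist": 0, "hand": 1}, {"offset": [74, -175, 0], "twist": 0, "hand": 1}, {"offset": [85, -203, 0], "twist": 0, "hand": 1}, {"offset": [93.5, -222.4, 0], "twist": 0, "hand": 1}, {"offset": [93.5, -222.4, 0], "twist": 0, "hand": 1}, {"offset": [93.5, -222.4, 0], "twist": 0, "hand": 1}])

```text
time_s: 66.1
tool_pos: [560.1, -64.4, 232.2]
tcp_rot: [0.747, 0.665, -0.0, -0.0]
force: [0.6, 1.1, 0.2]
width: 7.9
grip_force: 0.0
```

Emit:
apply_moves(moves=[{"offset": [0, 0, -20], "twist": 0, "hand": 1}, {"offset": [0, 0, -40], "twist": 0, "hand": 1}, {"offset": [0, 0, -60], "twist": 0, "hand": 1}, {"offset": [0, 0, -75], "twist": 0, "hand": 1}, {"offset": [0, 0, -85], "twist": 0, "hand": 1}, {"offset": [0, 0, -90], "twist": 0, "hand": 1}, {"offset": [0, 0, -90], "twist": 0, "hand": 1}, {"offset": [0, 0, -90], "twist": 0, "hand": 1}, {"offset": [0, 0, -90], "twist": 0, "hand": 1}, {"offset": [0, 0, -90], "twist": 0, "hand": 1}])

```text
time_s: 67.1
tool_pos: [560.6, -64.6, 143.0]
tcp_rot: [0.746, 0.665, 0.0, 0.0]
force: [0.3, -0.2, -0.1]
width: 0.2
grip_force: 0.0
```

Now I'll press. Contact is expected at z = 134, and fully down at about 128.

Emit:
apply_moves(moves=[{"offset": [-1, 0, -4], "twist": 0, "hand": 1}, {"offset": [-1, 0, -8], "twist": 0, "hand": 1}, {"offset": [-1, 0, -10], "twist": 0, "hand": 1}, {"offset": [-1, 0, -12], "twist": 0, "hand": 1}, {"offset": [-1, 0, -14], "twist": 0, "hand": 1}, {"offset": [-1, 0, -15], "twist": 0, "hand": 1}, {"offset": [-1, 0, -16], "twist": 0, "hand": 1}, {"offset": [-1, 0, -16.5], "twist": 0, "hand": 1}, {"offset": [-1, 0, -16.5], "twist": 0, "hand": 1}, {"offset": [-1, 0, -16.5], "twist": 0, "hand": 1}])

```text
time_s: 68.1
tool_pos: [559.3, -64.6, 128.0]
tcp_rot: [0.747, 0.665, 0.001, -0.0]
force: [-9.7, 1.8, 26.2]
width: 0.5
grip_force: 13.1
```

The force is 26 N at z = 128, so the button is fully down. I'll lift off and clear.

Emit:
apply_moves(moves=[{"offset": [0, 0, 3], "twist": 0, "hand": 1}, {"offset": [0, 0, 12], "twist": 0, "hand": 1}, {"offset": [0, 0, 30], "twist": 0, "hand": 1}, {"offset": [0, 0, 60], "twist": 0, "hand": 1}, {"offset": [0, 0, 90], "twist": 0, "hand": 1}, {"offset": [0, -30, 110], "twist": 0, "hand": 1}, {"offset": [0, -70, 120], "twist": 0, "hand": 1}, {"offset": [0, -100, 120], "twist": 0, "hand": 1}, {"offset": [0, -110, 120], "twist": 0, "hand": 1}, {"offset": [0, -110, 120], "twist": 0, "hand": 1}])

```text
time_s: 69.1
tool_pos: [558.8, -176.1, 245.9]
tcp_rot: [0.747, 0.664, -0.0, 0.0]
force: [-1.1, 0.9, -0.4]
width: 0.7
grip_force: 0.0
```

Run:
```python
from h import *
im=manip.get_image('top');g=cv2.cvtColor(im,cv2.COLOR_RGB2GRAY).astype(float)
for b in((554.2,242.7),(543.5,148.3),(532.7,53.9)):
    u,v=w2px('top',[[b[0]-2,b[1],108]])[0].round().astype(int);P=g[v-4:v+5,u-7:u+8];w=np.clip(P-P.min()-.5*(P.max()-P.min()),0,None)
    V,U=np.mgrid[v-4:v+5,u-7:u+8];m=[(w*U).sum()/w.sum(),(w*V).sum()/w.sum()];print((px2w('top',[m],108)[0][:2]+[2,0]-b).round(1),P.max(),P.min())
hd=px2w('top',[[0,0]],164)
h=np.array([467.9-2,157.4,164]);u,v=w2px('top',[h])[0].round().astype(int);print('handle px',u,v);print(g[v-4:v+5,u-2:u+3].mean(1).round())
```

```text
[0.6 1.3] 115.0 80.0
[-0.1  0.1] 117.0 83.0
[-0.1  0.3] 117.0 84.0
handle px 200 204
[ 85.  76.  49.  27.  28.  40.  71. 127. 173.]
```

Seen through the shut window, every cell is centred in its bay to within about 1.5 mm, and the handle is at its shut position. I'm handing in.

```bash
python3 -c "
from bench import manip
print(manip.sign_off())"
```

```text
the job is handed in; nothing more can be done
None
```

The job is handed in: window opened, all three cells upright and square in their own bays (within about 2 mm of centre, one re-set after a knock), window shut and start button pressed fully down, in about 69 s; closing the window briefly read 44 N along the slide, with the fingers on the handle.

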